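# Set out a one-handed breakfast board and clamp the jar

### The job

Set out the one-handed preparation board as its branded outlines show: the squat grey-lidded jar upright on its circle between the vice's jaws, the low mug upright on its circle with the handle over the drawn handle, and the thick-handled spoon lying in its outline with the bowl on the drawn bowl. With the jar in the vice, wind the hand wheel clockwise until the jaws hold the jar hand-tight, so that its lid can be turned with one hand: a firm grip, about 15 N, not just touching and not forced hard. Leave the other things on the worktop where they stand.

Things in the scene. Friction and masses are not known exactly. Their poses are not given: they have to be found in the camera images.
- jar_centre (a point): centre, half-way up, of the jar to clamp: a squat round glass jar with a grey lid, 58 mm in diameter, 85 mm tall (the lid, fixed shut, is 54 mm in diameter and covers the top 10 mm), 0.2 kg; this point is 42 mm above its underside. z points up the jar; its yaw does not matter. It is the middle one of three jars: small_jar is thinner, large_jar has a wooden lid
- mug_centre (a point): centre, 37 mm above the underside, of the low empty mug to set out (round, open, 78 mm in outer diameter, 74 mm tall, wall about 6 mm thick at the rim; 0.26 kg; white, grey and black bands). Its frame: z up, the handle points along -y. Too wide for a small gripper: take it by the rim wall away from the handle, one finger inside
- mug_handle (a point): middle of the mug's handle, 60 mm from mug_centre along the mug's -y, same height; the handle is look only, it cannot be gripped
- spoon_grip (a point): point on the axis of the spoon's thick round grey handle (20 mm in diameter, 80 mm long), 48 mm from the handle's end and 10 mm above the worktop as it lies; the spoon is 160 mm long, lies flat, x runs along it from handle to bowl; 0.07 kg, its centre of mass is about 4 mm from this point towards the bowl
- spoon_tip (a point): middle of the spoon's round steel bowl (52 mm across, 14 mm tall), 3 mm above the surface it lies on, 86 mm from spoon_grip along the spoon's x
- prep_board: the fixed wooden board, 230 (its x) x 310 (its y) mm, top 20 mm above the worktop; origin at the centre of its underside, z up. The vice stands along its x at y = +95 mm: at the back the fixed grey V jaw (40 mm above the board's top, 72 mm wide, from 18 mm behind the jar circle's centre to the rear edge), then the moving jaw, and near the front edge the hand wheel
- jar_mark (a point): centre of the jar's circle on the board's top, 20 mm above the worktop: here the jar rests in the V of the fixed jaw, which lies on the board's +x side. With the jaw open the jar has 9 to 14 mm of play towards -x; the jaw pushes it home into the V. Axes as the board's
- mug_mark (a point): centre of the mug's circle on the board's top; axes as the board's. The drawn handle points along the board's -y
- mug_handle_mark (a point): middle of the drawn mug handle on the board's top, 60 mm from mug_mark along the board's -y
- spoon_mark (a point): point of the spoon's outline, on the board's top, that belongs under spoon_grip; the outline runs along the board's y, bowl towards +y
- spoon_bowl_mark (a point): middle of the drawn spoon bowl on the board's top, 86 mm from spoon_mark along the board's +y
- moving_jaw: the vice's moving rubber jaw face, 40 mm wide, 5 to 33 mm above the board's top; origin on its face at the height of the board's top. It moves along the board's +x, 8 mm per radian of the wheel, until it meets the jar. It is sprung: once the jar is home in the V its pressure grows by about 6 N per further millimetre (about 45 N per radian of the wheel)
- wheel_centre (a point): on the vertical axis of the vice's round black hand wheel (56 mm across, rim 26 mm high), 31 mm above the board's top, at mid-rim; does not turn. Clockwise from above tightens (3.4 rad in all, 1.4 to 2.3 rad needed); it stays where left. It takes about 0.24 N m to turn freely, 0.36 N m while the jaw presses with 15 N: that rise of 0.12 N m is the firm feel. 25 mm is free all round
- small_jar: bystander: thin glass jar with a grey lid, 50 mm in diameter, 80 mm tall, origin at its underside
- large_jar: bystander: jar with a wooden lid, 69 mm in diameter, 98 mm tall, origin at its underside
- tall_mug: bystander: plain taller mug, 80 mm in diameter, 98 mm tall, origin under its middle
- brush: bystander: scrubbing brush, 48 x 124 x 38 mm, origin at its underside
Not all that is in view belongs to the job. Leave any red or yellow look-alike of the part that bears jar_centre alone.

How it is judged:
At the end, for the whole second after the job is handed in: Jar upright on the board within 6 mm of its mark, jaw pressing it with 8 to 24 N; mug upright on the board within 12 mm of its mark, handle within 18 mm of the drawn one; spoon flat on the board, grip within 12 mm and bowl within 16 mm of their marks; all released and at rest (contact force between moving_jaw and jar between 8 and 24 N and horizontal distance between jar_centre and jar_mark below 0.006 m and angle between each of jar_centre, mug_centre's own z axis and vertical below 0.06 rad and z of jar_centre in the frame of jar_mark between 0.037 and 0.047 m and horizontal distance between mug_centre and mug_mark below 0.012 m and horizontal distance between mug_handle and mug_handle_mark below 0.018 m and z of mug_centre in the frame of mug_mark below 0.042 m and horizontal distance between spoon_grip and spoon_mark below 0.012 m and horizontal distance between spoon_tip and spoon_bowl_mark below 0.016 m and z of spoon_grip in the frame of spoon_mark below 0.015 m and linear speed of each of jar, mug, spoon below 0.02 m/s); the robot touches nothing.
It fails at once if the jar is squeezed hard enough to crack it (over 35 N from the jaw) (contact force between moving_jaw and jar above 35 N).
It fails at once if a bystander (another jar, the tall mug or the brush) is shifted by more than 25 mm (distance of any of small_jar, large_jar, tall_mug, brush from where it was at the start of the episode above 0.025 m).
It also fails if it takes over 72 s, if anything falls off the work surface, if the arm or the gripper's body presses on something with over 40 N, if the wrist force passes 120 N, or if a joint passes its speed limit or range.

### The arm

A 6-joint arm with a two-finger parallel gripper is mounted at the origin on a cart in front of the work surface, level with it; the furniture and walls round the work are solid. World frame = base frame: x ahead of the robot, y to its left, z up, the work surface at z = 0. Lengths are in m, angles in rad, forces in N, time in s.
With the tool pointing down it reaches from about 0.3 to 0.825 m from the base axis. Payload 5.4 kg.
Tool frame: the origin (TCP) lies between the finger pads; the fingertips stand 11 mm ahead of it and the grasp point (between the pads) lies 8 mm behind it; y points along the fingers, z is the direction in which the jaws open and shut, and the axes are right-handed (so a half turn about y gives the same grasp; the last joint's range is limited). The gripper opens to 92 mm and grips with 3 to 60 N. Pads are 20 mm wide; open, the fingers measure 128 mm over their backs; the gripper's body (75 mm by 189 mm) begins 69 mm behind the grasp point.
Start: joints at [-1.35, 0.158, 1.597, -0, 1.386, -0.21], TCP at [0.24, -0.522, 0.226] pointing down, gripper open.
Joint ranges: [-2.91, 2.91], [-0.94, 2.29], [0.18, 2.7], [-1.29, 4.43], [0.17, 2.64], [-3, 3]. Speed limits (rad/s): [2.57, 2.57, 3.14, 3.14, 3.14, 3.14].

### API

Orientations are given as a unit quaternion [w, x, y, z].
In Python, from bench import arm gives the robot as it stands. The module is installed in compiled form; this text tells all that it offers.
- The arm moves only by the tool send_rows, never from a script. Its argument "commands" is text: rows parted by semicolons, each of 7 numbers parted by spaces: the turn, a rotation vector about the tool's x, y, z in rad, then the shift along the tool's x, y, z in cm, then the finger opening in cm, from 0 to 9.19. In form: ax ay az dx dy dz claw; .... A call has 1 to 5 rows; each row is the pose to reach, as a shift and turn from the pose commanded when the call began, along the tool's axes at that moment; what a row does not reach only later rows make up. A row lasts 1/12 s, in which the tool goes at most 41.7 mm and 7.16 degrees, less where a joint would pass 70% of its speed; a pose out of reach is approached as far as the arm can. A call with a gripper value outside its range is refused whole. The fingers move at their own pace and stop on an object; "newtons" is the grip in N (left out, the last holds). Time passes only in rows, so rows that repeat a pose let the fingers close. It gives the time, the measured TCP pose, the force and the opening at its end, in the units of the state.
- arm.observe(): the state, without advancing time (a new reading comes with each control period).
- arm.read_camera(name): name is "scene" or "top"; returns the picture (384x512x3 uint8, red, green, blue); there is no depth.
- arm.get_calibration(name): a dict with "fx", "fy", "cx", "cy" (pixels), "k1" (the pictures are not rectified: a ray, as slopes to the right and down, at radius r is drawn at 1 + k1 r^2 times it, then the intrinsics apply), "R" (3x3) and "t" (3): a world point X has camera coordinates R X + t. Camera axes: x right, y down, z forward; pixel columns grow to the right and rows downward; lengths in m; the calibration is good to about 2 mm. A picture is of the moment at which its call begins. get_calibration takes no time and is no camera call.
- arm.finish_job(): hands the job in, once; it reports no verdict.
The state is a dict: "time_s": time; "joint_positions": joint angles; "qd": joint speeds; "tau": joint torques, N m; "tool_pos": TCP position; "eef_rot": TCP orientation; "ft_force": force on the tool from outside, world axes, zero at the start; "torque": the same for the moment, N m; "opening": opening from 0.0 (shut) to 1.0 (fully open).
Only numpy, scipy, OpenCV 4.12 (cv2) and the standard library are available. Lean on these libraries where they do the work, as an engineer would, in place of code of your own. Each camera call takes 0.05 s, during which the arm holds its last target.

## Working session

There is one attempt and no reset: what is moved stays moved. The work goes in short steps, Python scripts to look and compute and a tool call to move; the robot and the scene stay as the last step left them, time stands still between calls to the robot, and variables do not carry over. Pictures are saved under pics/ and viewed, and the job is handed in when it is done.

Besides the shell and the picture viewer there is one more tool, called after ">>>" by a JSON object that holds its "api" and its "payload", one argument or row to a line. send_rows: Moves the arm, as the interface text tells. Its arguments: {"type":"object","properties":{"commands":{"type":"string"},"newtons":{"type":"number"}},"required":["commands"]}

```bash
mkdir -p pics; ls; python3 - <<'E'
from bench import arm
import cv2,pickle,numpy as np
print(arm.observe())
d={}
for n in("scene","top"):
    im=arm.read_camera(n);cv2.imwrite(f"pics/{n}0.png",im[...,::-1]);d[n]=arm.get_calibration(n);print(n,d[n])
E
```

```text
pics
{'time_s': 0.0, 'joint_positions': array([-1.35015028e+00,  1.59027935e-01,  1.59821856e+00,  2.03703268e-05,
        1.38621575e+00, -2.10054862e-01]), 'qd': array([-1.81700451e-03, -6.66346173e-05, -1.64215828e-03,  7.62981377e-04,
       -6.52384863e-04,  8.82308558e-04]), 'tau': array([ 8.71218481e-05, -3.85573411e+01, -3.22107303e+01,  7.01523316e-02,
        3.80458008e-02, -1.33021554e-04]), 'tool_pos': array([ 0.23994163, -0.52187832,  0.22463762]), 'eef_rot': array([ 0.15110372, -0.15109656,  0.69143473, -0.69011267]), 'ft_force': array([0.20001708, 0.23519204, 0.30204539]), 'torque': array([ 0.04458069, -0.01016431,  0.05693375]), 'opening': 0.9981447940855149}
scene {'fx': 349.73922336929905, 'fy': 349.73922336929905, 'cx': 259.1542931292449, 'cy': 184.2891649388106, 'k1': -0.09270506800354306, 'R': array([[-0.53673418, -0.84373104, -0.00586075],
       [-0.7390542 ,  0.47347322, -0.4791889 ],
       [ 0.40708146, -0.25286565, -0.87769223]]), 't': array([0.28388171, 0.36245908, 1.18526141])}
top {'fx': 434.2398352202632, 'fy': 434.2398352202632, 'cx': 248.05541648882053, 'cy': 195.24005833528733, 'k1': 0.02155457187922049, 'R': array([[-0.0217293 , -0.99972383, -0.00894998],
       [-0.99667144,  0.02236479, -0.07839557],
       [ 0.07857408,  0.00721671, -0.99688216]]), 't': array([0.04465045, 0.4939204 , 1.43457007])}
```

View pics/scene0.png

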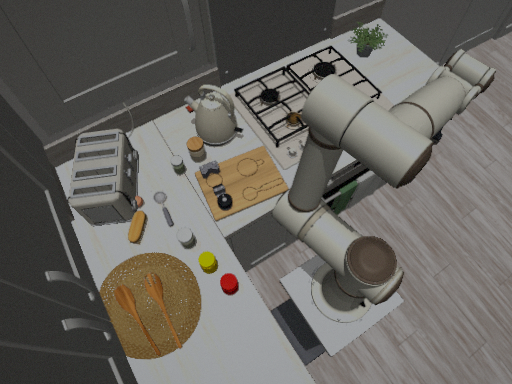

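View pics/top0.png

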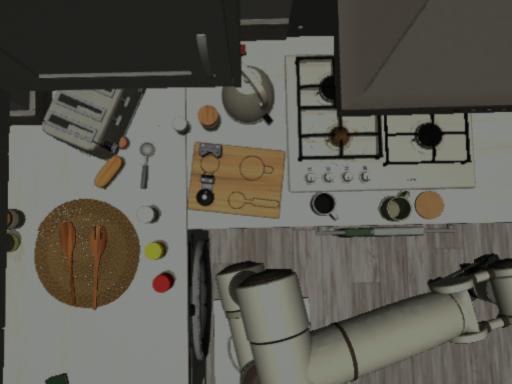

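```bash
cat > h.py <<'E'
import numpy as np,cv2
from bench import arm
def px2w(n,u,v,z):
    c=arm.get_calibration(n)
    K=np.array([[c['fx'],0,c['cx']],[0,c['fy'],c['cy']],[0,0,1]])
    p=cv2.undistortPoints(np.array([[[u,v]]],float),K,np.array([c['k1'],0,0,0.]))[0,0]
    d=c['R'].T@np.array([p[0],p[1],1]);o=-c['R'].T@c['t']
    return o+d*(z-o[2])/d[2]
def w2px(n,X):
    c=arm.get_calibration(n)
    K=np.array([[c['fx'],0,c['cx']],[0,c['fy'],c['cy']],[0,0,1]])
    return cv2.projectPoints(np.array([X],float),cv2.Rodrigues(c['R'])[0],c['t'],K,np.array([c['k1'],0,0,0.]))[0][0,0]
def crop(src,x0,y0,w,h,s,out):
    im=cv2.imread(src)[y0:y0+h,x0:x0+w];im=cv2.resize(im,None,fx=s,fy=s,interpolation=cv2.INTER_CUBIC)
    for x in range((x0+9)//10*10,x0+w,10):
        cv2.line(im,((x-x0)*s,0),((x-x0)*s,6 if x%50 else 14),(0,0,255),1)
        if x%20==0: cv2.putText(im,str(x),((x-x0)*s,24),0,.35,(0,0,255),1)
    for y in range((y0+9)//10*10,y0+h,10):
        cv2.line(im,(0,(y-y0)*s),(6,(y-y0)*s),(0,0,255),1)
        if y%20==0: cv2.putText(im,str(y),(8,(y-y0)*s+4),0,.35,(0,0,255),1)
    cv2.imwrite(out,im)
E
python3 - <<'E'
from h import *
crop('pics/top0.png',125,95,170,135,4,'pics/c1.png')
crop('pics/top0.png',290,180,160,60,5,'pics/c2.png')
crop('pics/scene0.png',120,130,180,150,4,'pics/c3.png')
E
```

```text
(no output)
```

View pics/c1.png

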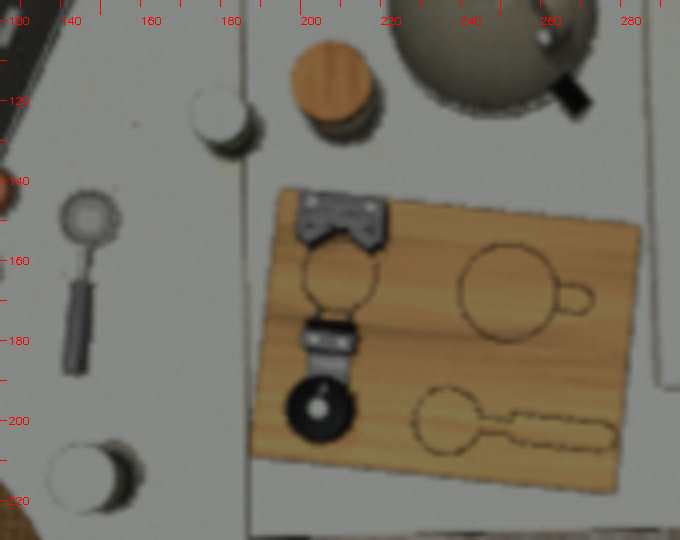

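View pics/c2.png

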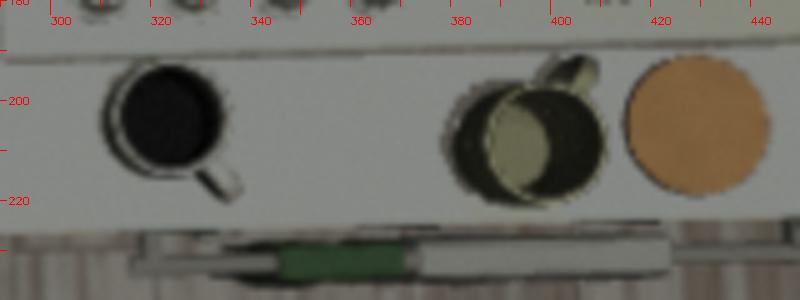

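View pics/c3.png

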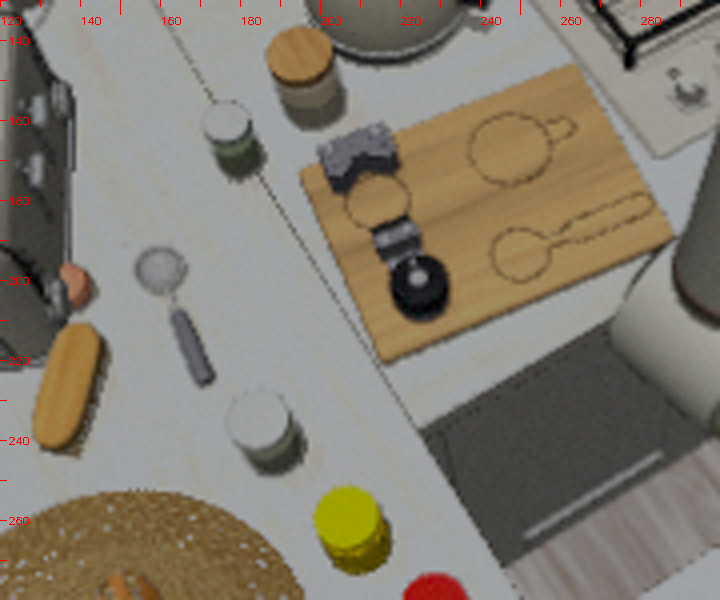

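```bash
python3 - <<'E'
from h import *
np.set_printoptions(precision=4,suppress=True)
for n in('top','scene'):
    c=arm.get_calibration(n);print('cam',-c['R'].T@c['t'])
im=cv2.imread('pics/top0.png');hsv=cv2.cvtColor(im,cv2.COLOR_BGR2HSV)
print(hsv[190,230],hsv[150,240])
def board(n,box):
    im=cv2.imread(f'pics/{n}0.png');hsv=cv2.cvtColor(im,cv2.COLOR_BGR2HSV)
    m=cv2.inRange(hsv,(5,70,70),(25,255,255));k=np.zeros_like(m);x0,y0,x1,y1=box;k[y0:y1,x0:x1]=m[y0:y1,x0:x1]
    cs=max(cv2.findContours(k,cv2.RETR_EXTERNAL,cv2.CHAIN_APPROX_NONE)[0],key=cv2.contourArea)
    h=cv2.convexHull(cs)[:,0]
    W=np.array([px2w(n,u,v,.02)[:2] for u,v in h])
    r=cv2.minAreaRect((W*1000).astype(np.float32));print(n,r)
    return r
board('top',(185,135,290,220));board('scene',(190,140,295,225))
P={'top':dict(jarmark=(209.8,163.8,.02),mugmark=(249,168,.02),mughm=(266,169.5,.02),bowlmark=(233.5,200,.02),spoonend=(275.5,205,.02),wheel=(202.4,196.7,.051),
 jar=(145.5,214.5,.085),mugrim=(322.2,203.3,.074),tall=(397,208.3,.098),small=(180,123.5,.08),large=(208,115,.098),bowl=(146.5,149,.005),hend=(143,187.5,.01),hstart=(145.5,166,.01)),
'scene':dict(jarmark=(212,180,.02),mugmark=(244.7,167.3,.02),bowlmark=(247,193.5,.02),wheel=(222,201,.051),jar=(183,234,.085),bowl=(157.5,196.5,.005),hend=(169.5,224,.01),hstart=(162,207,.01),small=(174,160,.08))}
for n in P:
    for k,v in P[n].items(): print(n,k,px2w(n,*v))
E
```

```text
cam [0.3805 0.0232 1.4692]
cam [-0.0623  0.3676  1.2156]
[ 18 128 131] [ 18 127 131]
top ((548.7304077148438, 73.91474151611328), (309.09039306640625, 227.77737426757812), 82.73890686035156)
scene ((544.9004516601562, 76.27959442138672), (306.2515563964844, 229.7515106201172), 82.71629333496094)
top jarmark [0.6039 0.1603 0.02  ]
top mugmark [0.5866 0.0286 0.02  ]
top mughm [ 0.5802 -0.0285  0.02  ]
top bowlmark [0.4799 0.0828 0.02  ]
top spoonend [ 0.46   -0.0572  0.02  ]
top wheel [0.4909 0.1832 0.051 ]
top jar [0.4354 0.3616 0.085 ]
top mugrim [ 0.4592 -0.2042  0.074 ]
top tall [ 0.4369 -0.4339  0.098 ]
top small [0.729  0.2495 0.08  ]
top large [0.7501 0.1563 0.098 ]
top bowl [0.662 0.377 0.005]
top hend [0.5297 0.3881 0.01  ]
top hstart [0.6028 0.3794 0.01  ]
scene jarmark [0.6085 0.1689 0.02  ]
scene mugmark [0.5889 0.0303 0.02  ]
scene bowlmark [0.4835 0.0841 0.02  ]
scene wheel [0.4927 0.1858 0.051 ]
scene jar [0.4391 0.3673 0.085 ]
scene bowl [0.6677 0.3826 0.005 ]
scene hend [0.5349 0.3925 0.01  ]
scene hstart [0.614  0.3866 0.01  ]
scene small [0.733  0.2608 0.08  ]
```

```bash
python3 - <<'E'
from h import *
np.set_printoptions(precision=4,suppress=True)
c=[lambda x,y:(125+(x+.5)/4-.5,95+(y+.5)/4-.5), lambda x,y:(120+(x+.5)/4-.5,130+(y+.5)/4-.5), lambda x,y:(290+(x+.5)/5-.5,180+(y+.5)/5-.5)]
T=dict(jarmark=(340,275,.02),mugmark=(509,292,.02),mughm=(577,299,.02),bowlmark=(447,421,.02),spoonend=(615,438,.02),wheel=(320,409,.055),jar=(84,479,.085),small=(221,115,.08),large=(332,80,.098),bowl=(90,218,.01),hend=(75,374,.01),hstart=(82,282,.01))
S=dict(jarmark=(377,202,.02),mugmark=(510,149,.02),bowlmark=(521,254,.02),spoonend=(645,202,.02),wheel=(419,283,.055),jar=(259,418,.085),small=(227,121,.08),bowl=(160,269,.01),hend=(206,382,.01),hstart=(176,312,.01),large=(300,55,.098))
M=dict(mugrim=(169,116,.074),handle=(228,187,.037),tall=(545,142,.098))
for k in T:
    a=px2w('top',*c[0](*T[k][:2]),T[k][2]); b=px2w('scene',*c[1](*S[k][:2]),S[k][2]) if k in S else None
    print(k,a[:2],None if b is None else b[:2])
for k in M: print(k,px2w('top',*c[2](*M[k][:2]),M[k][2]))
# black interior mask of mug; lid masks
im=cv2.imread('pics/top0.png');g=cv2.cvtColor(im,cv2.COLOR_BGR2GRAY)
s=g[188:222,305:345]; m=(s<45).astype(np.uint8)
n,l,st,ce=cv2.connectedComponentsWithStats(m);i=1+np.argmax(st[1:,4]);print('mug dark',st[i],ce[i]+[305,188],px2w('top',*(ce[i]+[305,188]),.07))
np.savetxt('/dev/stdout',s[::2,::2],fmt='%d')
E
```

```text
jarmark [0.6053 0.1608] [0.604 0.163]
mugmark [0.5876 0.0189] [0.5854 0.0211]
mughm [ 0.5804 -0.0381] None
bowlmark [0.4801 0.0731] [0.4789 0.0739]
spoonend [ 0.4627 -0.0669] [ 0.4621 -0.0585]
wheel [0.4898 0.1755] [0.4883 0.1778]
jar [0.4358 0.3612] [0.4361 0.3635]
small [0.7294 0.2499] [0.7285 0.2527]
large [0.7514 0.1574] [0.7463 0.1603]
bowl [0.6606 0.3736] [0.6587 0.3761]
hend [0.5276 0.3868] [0.5276 0.3893]
hstart [0.6058 0.3807] [0.6082 0.3824]
mugrim [ 0.4607 -0.2081  0.074 ]
handle [ 0.4153 -0.2512  0.037 ]
tall [ 0.4378 -0.4389  0.098 ]
mug dark [  9   5  20  20 309] [323.7411 202.8091] [ 0.4609 -0.2098  0.07  ]
4 135 135 136
135 135 122 38 69 27 15 15 17 14 16 15 12 6 28 123 135 134 135 136
136 136 132 65 68 67 16 13 15 16 15 14 12 8 68 122 136 135 135 135
136 135 135 112 39 85 47 15 16 15 15 14 4 49 115 133 136 135 135 136
136 136 135 135 110 44 85 64 26 17 16 24 70 117 127 132 136 136 136 135
135 135 135 136 134 120 71 62 102 92 106 117 57 85 133 127 127 136 135 135
135 136 136 136 135 135 134 131 130 130 130 132 110 27 95 130 117 135 135 135
134 135 135 135 135 135 135 135 135 135 134 136 136 108 39 97 105 133 135 135
136 135 135 135 135 136 134 135 135 135 136 135 136 135 121 95 131 136 136 135
```

```bash
cat > plan.py <<'E'
from h import *
from scipy.spatial.transform import Rotation as R
import sys
np.set_printoptions(precision=3,suppress=True)
def cur():
    s=arm.observe();q=s['eef_rot'];return s,R.from_quat([q[1],q[2],q[3],q[0]])
def go(x,y,zg,phi):
    """grasp point target x,y,zg; jaw direction phi deg (nearest of phi,phi+180 both shown)"""
    s,Rc=cur();p=s['tool_pos']
    print('t',s['time_s'],'tcp',p,'q',s['joint_positions'],'f',s['ft_force'],'tq',s['torque'],'op',s['opening'])
    z=Rc.as_matrix()[:,2];print('ydir',Rc.as_matrix()[:,1],'yaw z',np.degrees(np.arctan2(z[1],z[0])))
    tgt=np.array([x,y,zg-.008])
    for f in(phi,phi+180):
        a=np.radians(f);Y=np.array([0,0,-1.]);Z=np.array([np.cos(a),np.sin(a),0]);X=np.cross(Y,Z)
        Rt=R.from_matrix(np.stack([X,Y,Z],1));rv=(Rc.inv()*Rt).as_rotvec()
        print('phi',f,'rot',rv,'cm',Rc.inv().apply(tgt-p)*100)
if __name__=='__main__': go(*map(float,sys.argv[1:5]))
E
python3 plan.py 0.4873 -0.184 0.16 43
```

```text
t 0.1 tcp [ 0.24  -0.522  0.225] q [-1.35   0.159  1.598 -0.     1.386 -0.21 ] f [-0.396  0.065  0.462] tq [-0.045 -0.059  0.008] op 1.0004815486672713
ydir [-0.     0.002 -1.   ] yaw z -65.31678640387229
phi 43.0 rot [ 0.001 -1.89  -0.002] cm [-36.583   7.318 -20.364]
phi 223.0 rot [0.002 1.251 0.001] cm [-36.583   7.318 -20.364]
```

>>> {"api": "send_rows", "payload": {
  "commands": "0 -1.89 0 -36.6 0 -20.4 4;0 -1.89 0 -36.6 0 -20.4 4;0 -1.89 0 -36.6 0 -20.4 4;0 -1.89 0 -36.6 0 -20.4 4;0 -1.89 0 -36.6 0 -20.4 4",
  "newtons": 30
}}

```text
time_s: 0.52
tool_pos: [0.3636, -0.3524, 0.2252]
eef_rot: [0.358, -0.358, 0.61, -0.61]
ft_force: [-0.0, 0.6, 0.5]
opening: 0.657
```

```bash
python3 plan.py 0.4873 -0.184 0.16 43
```

```text
t 0.5167 tcp [ 0.364 -0.352  0.225] q [-1.009 -0.02   1.786  0.     1.377 -0.499] f [-0.012  0.565  0.515] tq [-0.085 -0.111  0.022] op 0.6566644307024495
ydir [-0.     0.001 -1.   ] yaw z -29.189635040502225
phi 43.0 rot [ 0.    -1.26  -0.001] cm [-20.728   7.326   2.586]
phi 223.0 rot [0.001 1.882 0.   ] cm [-20.728   7.326   2.586]
```

>>> {"api": "send_rows", "payload": {
  "commands": "0 -1.26 0 -20.7 0 2.6 4;0 -1.26 0 -20.7 0 2.6 4;0 -1.26 0 -20.7 0 2.6 4;0 -1.26 0 -20.7 0 2.6 4;0 -1.26 0 -20.7 0 2.6 4"
}}

```text
time_s: 0.93
tool_pos: [0.4881, -0.1851, 0.2253]
eef_rot: [-0.528, 0.528, -0.47, 0.47]
ft_force: [0.1, -0.4, 0.6]
opening: 0.437
```

```bash
python3 plan.py 0.4873 -0.184 0.12 43; python3 - <<'E'
from h import *
for n in('top','scene'):
    cv2.imwrite(f'pics/{n}1.png',arm.read_camera(n)[...,::-1])
u=w2px('scene',[.461,-.2085,.037]).astype(int);print(u)
crop('pics/scene1.png',int(u[0])-80,max(0,int(u[1])-60),160,120,4,'pics/c4.png')
E
```

```text
t 0.9333 tcp [ 0.488 -0.185  0.225] q [-0.594  0.021  1.744 -0.     1.377 -0.71 ] f [ 0.111 -0.442  0.595] tq [-0.038 -0.036 -0.043] op 0.436560385117944
ydir [-0.  0. -1.] yaw z 6.65555708211364
phi 43.0 rot [ 0.    -0.634 -0.   ] cm [-0.121 11.335 -0.068]
phi 223.0 rot [0.    2.507 0.   ] cm [-0.121 11.335 -0.068]
[312 160]
```

View pics/c4.png

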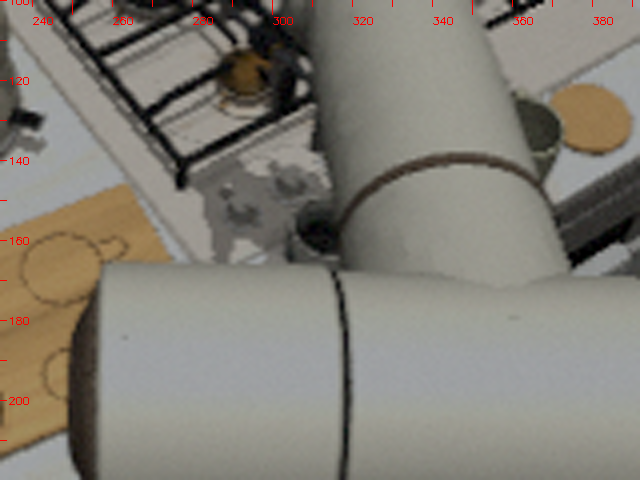

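>>> {"api": "send_rows", "payload": {
  "commands": "0 -0.634 0 -0.1 4 -0.1 4;0 -0.634 0 -0.1 8 -0.1 4;0 -0.634 0 -0.1 10 -0.1 4;0 -0.634 0 -0.1 11.3 -0.1 4;0 -0.634 0 -0.1 11.3 -0.1 4"
}}

```text
time_s: 1.45
tool_pos: [0.4833, -0.1852, 0.1083]
eef_rot: [0.647, -0.646, 0.288, -0.283]
ft_force: [-0.4, -0.2, 0.2]
opening: 0.439
```

```bash
python3 plan.py 0.4873 -0.184 0.062 43; python3 - <<'E'
from h import *
cv2.imwrite('pics/top2.png',arm.read_camera('top')[...,::-1])
crop('pics/top2.png',260,140,150,112,5,'pics/c5.png')
E
```

```text
t 1.45 tcp [ 0.483 -0.185  0.108] q [-0.6    0.142  1.861 -0.     1.147 -1.339] f [-0.395 -0.204  0.189] tq [ 0.008 -0.151  0.011] op 0.4386818782693552
ydir [-0.007  0.004 -1.   ] yaw z 42.368331341509425
phi 43.0 rot [ 0.002 -0.011 -0.008] cm [0.223 5.424 0.391]
phi 223.0 rot [0.012 3.131 0.003] cm [0.223 5.424 0.391]
```

View pics/c5.png

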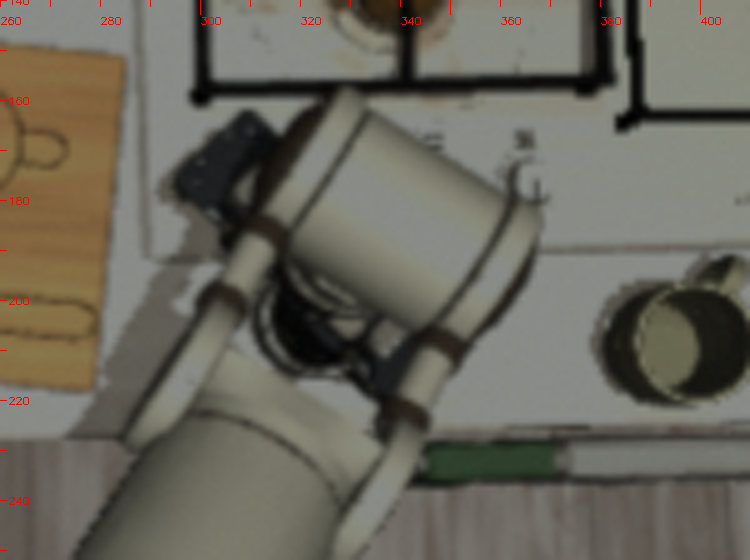

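>>> {"api": "send_rows", "payload": {
  "commands": "0 0 0 0 0 0 4;0 0 0 0 0 0 4"
}}

```text
time_s: 1.67
tool_pos: [0.4864, -0.187, 0.113]
eef_rot: [-0.646, 0.646, -0.288, 0.289]
ft_force: [0.6, 0.1, -0.1]
opening: 0.436
```

```bash
python3 plan.py 0.4873 -0.184 0.062 43
```

```text
t 1.6667 tcp [ 0.486 -0.187  0.113] q [-0.599  0.137  1.855 -0.     1.148 -1.329] f [ 0.56   0.108 -0.055] tq [ 0.04  -0.111 -0.024] op 0.4356463873552997
ydir [ 0.001 -0.001 -1.   ] yaw z 41.8521704040478
phi 43.0 rot [-0.    -0.02   0.001] cm [-0.168  5.9    0.262]
phi 223.0 rot [-0.001  3.122 -0.   ] cm [-0.168  5.9    0.262]
```

>>> {"api": "send_rows", "payload": {
  "commands": "0 -0.02 0 -0.2 2.5 0.26 4;0 -0.02 0 -0.2 4.5 0.26 4;0 -0.02 0 -0.2 5.9 0.26 4;0 -0.02 0 -0.2 5.9 0.26 4;0 -0.02 0 -0.2 5.9 0.26 4"
}}

```text
time_s: 2.08
tool_pos: [0.4869, -0.1832, 0.0538]
eef_rot: [0.649, -0.649, 0.281, -0.281]
ft_force: [-0.0, -0.6, -0.3]
opening: 0.434
```

>>> {"api": "send_rows", "payload": {
  "commands": "0 0 0 0 0 0 0;0 0 0 0 0 0 0;0 0 0 0 0 0 0;0 0 0 0 0 0 0;0 0 0 0 0 0 0",
  "newtons": 30
}}

```text
time_s: 2.5
tool_pos: [0.4872, -0.1834, 0.0542]
eef_rot: [-0.649, 0.649, -0.28, 0.281]
ft_force: [-0.9, -0.1, 0.6]
opening: 0.095
```

```bash
python3 plan.py 0.591 0.0557 0.15 82.7
```

```text
t 2.5 tcp [ 0.487 -0.183  0.054] q [-0.592  0.226  1.887 -0.     1.028 -1.347] f [-0.924 -0.103  0.634] tq [-0.151  0.039 -0.022] op 0.09549435659896865
ydir [ 0.001 -0.001 -1.   ] yaw z 43.250502214151524
phi 82.7 rot [ 0.    -0.689  0.001] cm [-10.296  -8.794  23.943]
phi 262.7 rot [-0.001  2.453  0.001] cm [-10.296  -8.794  23.943]
```

>>> {"api": "send_rows", "payload": {
  "commands": "0 0 0 0 0 0 0;0 0 0 0 0 0 0;0 0 0 0 -1 0 0;0 0 0 0 -3 0 0;0 0 0 0 -5 0 0"
}}

```text
time_s: 2.92
tool_pos: [0.486, -0.1821, 0.1034]
eef_rot: [0.65, -0.649, 0.282, -0.279]
ft_force: [1.4, 0.2, -1.5]
opening: 0.067
```

>>> {"api": "send_rows", "payload": {
  "commands": "0 0 0 0 -2 0 0;0 0 0 0 -4 0 0;0 0 0 0 -4 0 0;0 0 0 0 -4 0 0"
}}

```text
time_s: 3.25
tool_pos: [0.4876, -0.1832, 0.1444]
eef_rot: [0.649, -0.649, 0.28, -0.281]
ft_force: [-0.5, 1.0, -2.3]
opening: 0.068
```

```bash
python3 plan.py 0.591 0.0557 0.15 82.7;  python3 - <<'E'
from h import *
cv2.imwrite('pics/top3.png',arm.read_camera('top')[...,::-1])
crop('pics/top3.png',260,140,150,112,5,'pics/c6.png')
E
```

```text
t 3.25 tcp [ 0.488 -0.183  0.144] q [-0.592  0.095  1.833  0.     1.211 -1.347] f [-0.505  1.039 -2.29 ] tq [ 0.097 -0.133  0.028] op 0.06772290394134517
ydir [ 0.002 -0.001 -1.   ] yaw z 43.2588523605054
phi 82.7 rot [-0.    -0.688  0.002] cm [-10.314   0.237  23.903]
phi 262.7 rot [-0.003  2.453 -0.   ] cm [-10.314   0.237  23.903]
```

View pics/c6.png

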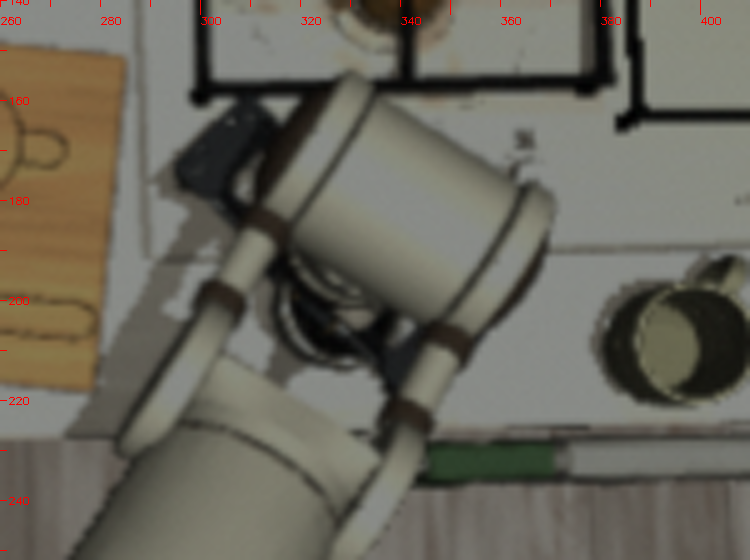

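>>> {"api": "send_rows", "payload": {
  "commands": "0 -0.1 0 -1.5 0 3.5 0;0 -0.22 0 -3 0 7 0;0 -0.34 0 -4.5 0 10.5 0;0 -0.46 0 -6 0 14 0;0 -0.57 0 -7.5 0 17.5 0"
}}

```text
time_s: 3.72
tool_pos: [0.562, -0.0064, 0.1412]
eef_rot: [0.702, -0.702, 0.086, -0.083]
ft_force: [0.8, -0.4, -2.0]
opening: 0.067
```

```bash
python3 plan.py 0.591 0.0557 0.15 82.7
```

```text
t 3.7167 tcp [ 0.562 -0.006  0.141] q [-0.227  0.207  1.715  0.     1.224 -1.557] f [ 0.839 -0.414 -2.017] tq [ 0.067 -0.159  0.018] op 0.06655271821655795
ydir [-0.004  0.001 -1.   ] yaw z 76.22740569680853
phi 82.7 rot [-0.    -0.113 -0.004] cm [ 1.336 -0.083  6.723]
phi 262.7 rot [ 0.006  3.029 -0.001] cm [ 1.336 -0.083  6.723]
```

>>> {"api": "send_rows", "payload": {
  "commands": "0 -0.06 0 0.7 0 3.4 0;0 -0.113 0 1.3 0 6.7 0;0 -0.113 0 1.3 0 6.7 0;0 -0.113 0 1.3 0 6.7 0;0 -0.113 0 1.3 0 6.7 0"
}}

```text
time_s: 4.13
tool_pos: [0.5907, 0.0532, 0.1417]
eef_rot: [-0.705, 0.706, -0.048, 0.046]
ft_force: [1.2, -0.1, -2.3]
opening: 0.066
```

```bash
python3 plan.py 0.591 0.0557 0.083 82.7
```

```text
t 4.1333 tcp [0.591 0.053 0.142] q [-0.114  0.282  1.624 -0.     1.239 -1.551] f [ 1.221 -0.065 -2.297] tq [ 0.12  -0.102 -0.03 ] op 0.0657959667260587
ydir [-0.003 -0.    -1.   ] yaw z 82.38460795805938
phi 82.7 rot [ 0.    -0.006 -0.003] cm [0.024 6.668 0.26 ]
phi 262.7 rot [0.005 3.136 0.001] cm [0.024 6.668 0.26 ]
```

>>> {"api": "send_rows", "payload": {
  "commands": "0 -0.006 0 0 2.5 0.25 0;0 -0.006 0 0 4.5 0.25 0;0 -0.006 0 0 6 0.25 0;0 -0.006 0 0 6.4 0.25 0;0 -0.006 0 0 6.4 0.25 0"
}}

```text
time_s: 4.55
tool_pos: [0.5904, 0.0547, 0.0776]
eef_rot: [0.706, -0.706, 0.047, -0.044]
ft_force: [0.3, -0.1, -1.4]
opening: 0.07
```

>>> {"api": "send_rows", "payload": {
  "commands": "0 0 0 0 0.2 0 0;0 0 0 0 0.2 0 0"
}}

```text
time_s: 4.72
tool_pos: [0.593, 0.0552, 0.0786]
eef_rot: [-0.706, 0.706, -0.044, 0.046]
ft_force: [-0.2, 0.6, -2.4]
opening: 0.069
```

```bash
python3 plan.py 0.591 0.0557 0.083 82.7;  python3 - <<'E'
from h import *
cv2.imwrite('pics/top4.png',arm.read_camera('top')[...,::-1])
cv2.imwrite('pics/scene4.png',arm.read_camera('scene')[...,::-1])
crop('pics/scene4.png',180,120,150,112,5,'pics/c7.png')
E
```

```text
t 4.7167 tcp [0.593 0.055 0.079] q [-0.11   0.361  1.66  -0.     1.118 -1.553] f [-0.152  0.6   -2.408] tq [ 0.108 -0.109  0.003] op 0.06863950146396564
ydir [ 0.002 -0.    -1.   ] yaw z 82.6859771642214
phi 82.7 rot [-0.    -0.     0.002] cm [-0.202  0.361  0.029]
phi 262.7 rot [-0.003  3.141 -0.   ] cm [-0.202  0.361  0.029]
```

View pics/c7.png

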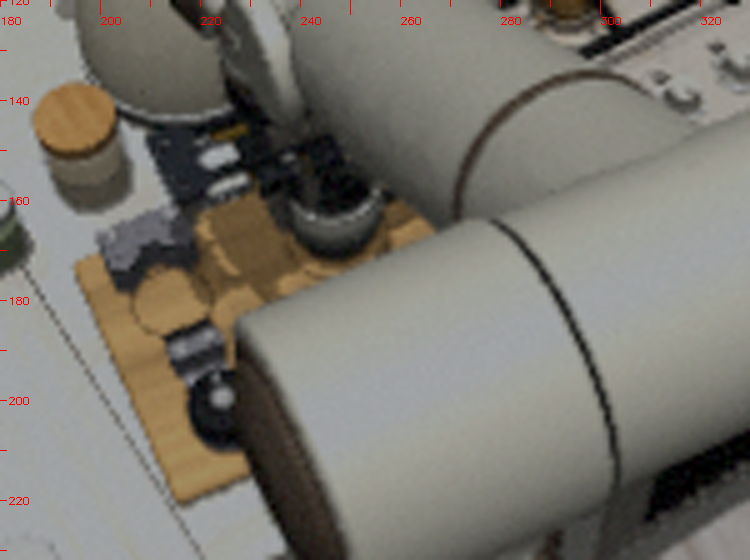

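View pics/top4.png

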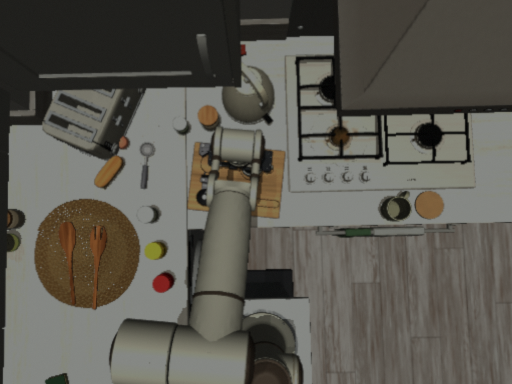

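>>> {"api": "send_rows", "payload": {
  "commands": "0 0 0 -0.1 0.2 0 0;0 0 0 -0.1 0.35 0 0;0 0 0 -0.1 0.45 0 0;0 0 0 -0.1 0.45 0 0"
}}

```text
time_s: 5.15
tool_pos: [0.5918, 0.0561, 0.0743]
eef_rot: [0.706, -0.706, 0.044, -0.045]
ft_force: [-2.2, 0.0, 4.5]
opening: 0.065
```

>>> {"api": "send_rows", "payload": {
  "commands": "0 0 0 0 -0.1 0 3;0 0 0 0 -0.1 0 3;0 0 0 0 -0.1 0 3;0 0 0 0 -0.1 0 3;0 0 0 0 -2 0 3"
}}

```text
time_s: 5.57
tool_pos: [0.5882, 0.0561, 0.0893]
eef_rot: [0.706, -0.706, 0.048, -0.042]
ft_force: [0.1, 0.2, -0.4]
opening: 0.326
```

>>> {"api": "send_rows", "payload": {
  "commands": "0 0 0 0 -4 0 3;0 0 0 0 -8 0 3;0 0 0 0 -10 0 3;0 0 0 0 -10 0 3"
}}

```text
time_s: 5.9
tool_pos: [0.5949, 0.0555, 0.1998]
eef_rot: [-0.705, 0.706, -0.041, 0.049]
ft_force: [0.5, -0.8, 0.1]
opening: 0.329
```

```bash
python3 plan.py 0.5754 0.3832 0.18 84.3
```

```text
t 5.9 tcp [0.595 0.056 0.2  ] q [-0.109  0.227  1.571 -0.     1.333 -1.553] f [ 0.452 -0.848  0.099] tq [ 0.022 -0.138  0.028] op 0.3292442856771858
ydir [ 0.011 -0.001 -1.   ] yaw z 82.74129945920973
phi 84.3 rot [ 0.    -0.027  0.011] cm [-6.101  2.711 32.259]
phi 264.3 rot [-0.018  3.114  0.   ] cm [-6.101  2.711 32.259]
```

>>> {"api": "send_rows", "payload": {
  "commands": "0 3.0 0 -1 0 4 5;0 3.0 0 -2 0 8 5;0 3.0 0 -3 0 12 5;0 3.0 0 -4 0 16 5;0 3.0 0 -5 0 20 5"
}}

```text
time_s: 6.32
tool_pos: [0.5672, 0.2513, 0.1916]
eef_rot: [-0.661, 0.662, -0.25, 0.249]
ft_force: [1.4, 0.0, -0.0]
opening: 0.541
```

```bash
python3 plan.py 0.5754 0.3832 0.18 84.3
```

```text
t 6.3167 tcp [0.567 0.251 0.192] q [ 0.223  0.301  1.497 -0.     1.345 -0.628] f [ 1.351  0.043 -0.002] tq [ 0.042 -0.138 -0.006] op 0.5405219212778714
ydir [-0.002 -0.001 -1.   ] yaw z 48.7242276555235
phi 84.3 rot [ 0.001 -0.621 -0.002] cm [-8.081  1.95  10.452]
phi 264.3 rot [0.002 2.521 0.002] cm [-8.081  1.95  10.452]
```

>>> {"api": "send_rows", "payload": {
  "commands": "0 2.52 0 -3 0 4 5;0 2.52 0 -6 1 8 5;0 2.52 0 -8.1 2 10.4 5;0 2.52 0 -8.1 2 10.4 5;0 2.52 0 -8.1 2 10.4 5"
}}

```text
time_s: 6.73
tool_pos: [0.5729, 0.3845, 0.1693]
eef_rot: [-0.554, 0.556, -0.439, 0.437]
ft_force: [0.1, 0.2, 0.0]
opening: 0.545
```

```bash
python3 plan.py 0.5754 0.3832 0.12 84.3; python3 - <<'E'
from h import *
np.set_printoptions(precision=4,suppress=True)
cv2.imwrite('pics/top5.png',arm.read_camera('top')[...,::-1])
cv2.imwrite('pics/scene5.png',arm.read_camera('scene')[...,::-1])
a=cv2.imread('pics/top5.png');b=cv2.imread('pics/scene5.png')
crop('pics/top5.png',180,130,110,95,4,'pics/a.png');crop('pics/scene5.png',190,130,110,95,4,'pics/b.png')
cv2.imwrite('pics/c8.png',np.hstack([cv2.imread('pics/a.png')[:,:400],cv2.imread('pics/b.png')[:,:400]]))
E
```

```text
t 6.7333 tcp [0.573 0.384 0.169] q [0.416 0.496 1.288 0.001 1.362 0.182] f [0.067 0.2   0.018] tq [-0.042 -0.086 -0.056] op 0.5452979893648692
ydir [-0.005 -0.001 -1.   ] yaw z 13.412506669273597
phi 84.3 rot [ 0.004 -1.237 -0.003] cm [0.181 5.727 0.243]
phi 264.3 rot [0.003 1.904 0.005] cm [0.181 5.727 0.243]
```

View pics/c8.png

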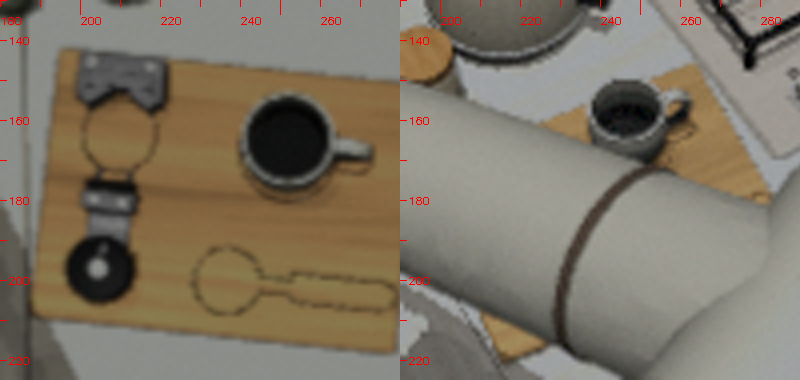

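>>> {"api": "send_rows", "payload": {
  "commands": "0 1.9 0 0.2 3 0.2 5;0 1.9 0 0.2 5.7 0.2 5;0 1.9 0 0.2 5.7 0.2 5;0 1.9 0 0.2 5.7 0.2 5;0 1.9 0 0.2 5.7 0.2 5"
}}

```text
time_s: 7.25
tool_pos: [0.5772, 0.3788, 0.1145]
eef_rot: [0.392, -0.394, 0.588, -0.588]
ft_force: [-0.1, -0.1, 0.4]
opening: 0.547
```

```bash
python3 plan.py 0.5754 0.3832 0.08 84.3; python3 - <<'E'
from h import *
print(px2w('top',180+289.5/4-.5,130+140.5/4-.5,.094),px2w('top',180+287.5/4-.5,130+140.5/4-.5,.090),px2w('scene',190+(627-400)/4-.5,130+110/4-.5,.094))
E
```

```text
t 7.25 tcp [0.577 0.379 0.114] q [ 0.406  0.546  1.332 -0.     1.267  0.798] f [-0.109 -0.129  0.447] tq [-0.029 -0.047  0.063] op 0.5469574593200021
ydir [-0.002 -0.001 -1.   ] yaw z -22.463354781953665
phi 84.3 rot [ 0.003 -1.863 -0.   ] cm [-0.345  4.249 -0.324]
phi 264.3 rot [0.    1.278 0.003] cm [-0.345  4.249 -0.324]
[0.5867096  0.01886594 0.094     ] [0.5873463  0.02045437 0.09      ] [0.58479082 0.02222539 0.094     ]
```

>>> {"api": "send_rows", "payload": {
  "commands": "0 1.278 0 -0.3 1 -0.3 5;0 1.278 0 -0.3 1 -0.3 5;0 1.278 0 -0.3 1 -0.3 5;0 1.278 0 -0.3 1 -0.3 5;0 1.278 0 -0.3 1 -0.3 5"
}}

```text
time_s: 7.67
tool_pos: [0.5759, 0.3829, 0.1054]
eef_rot: [-0.193, 0.194, -0.68, 0.68]
ft_force: [0.2, -0.4, 0.6]
opening: 0.547
```

```bash
python3 plan.py 0.5754 0.3832 0.08 84.3
```

```text
t 7.6667 tcp [0.576 0.383 0.105] q [ 0.413  0.557  1.334 -0.     1.251  1.43 ] f [ 0.241 -0.388  0.585] tq [-0.013  0.022 -0.052] op 0.5468442600055724
ydir [-0.001 -0.001 -1.   ] yaw z -58.27011189943787
phi 84.3 rot [ 0.001 -2.488  0.   ] cm [ 0.028  3.338 -0.051]
phi 264.3 rot [-0.     0.653  0.001] cm [ 0.028  3.338 -0.051]
```

>>> {"api": "send_rows", "payload": {
  "commands": "0 0.653 0 0 0 0 5;0 0.653 0 0 0 0 5;0 0.653 0 0 0 0 5;0 0.653 0 0 0 0 5;0 0.653 0 0 0 0 5"
}}

```text
time_s: 8.08
tool_pos: [0.576, 0.3829, 0.1055]
eef_rot: [0.025, -0.025, -0.706, 0.707]
ft_force: [-0.8, 0.0, 0.4]
opening: 0.545
```

>>> {"api": "send_rows", "payload": {
  "commands": "0 0.03 0 0 2 0 5;0 0.03 0 0 4 0 5;0 0.03 0 0 6 0 5;0 0.03 0 0 7 0 5;0 0.03 0 0 7 0 5"
}}

```text
time_s: 8.5
tool_pos: [0.5738, 0.3822, 0.0324]
eef_rot: [0.036, -0.032, -0.705, 0.707]
ft_force: [0.2, 1.1, -0.4]
opening: 0.545
```

```bash
python3 plan.py 0.5754 0.3832 0.022 84.3; python3 - <<'E'
from h import *
cv2.imwrite('pics/top6.png',arm.read_camera('top')[...,::-1])
cv2.imwrite('pics/scene6.png',arm.read_camera('scene')[...,::-1])
crop('pics/top6.png',95,120,100,110,4,'pics/a.png');crop('pics/scene6.png',110,160,100,110,4,'pics/b.png')
cv2.imwrite('pics/c9.png',np.hstack([cv2.imread('pics/a.png')[:,:400],cv2.imread('pics/b.png')[:,:400]]))
E
```

```text
t 8.5 tcp [0.574 0.382 0.032] q [ 0.413  0.643  1.366 -0.     1.139  2.08 ] f [ 0.15   1.136 -0.449] tq [ 0.091 -0.005  0.004] op 0.5447841971402272
ydir [-0.006 -0.003 -1.   ] yaw z -95.53354025468497
phi 84.3 rot [ 0.009 -3.139  0.005] cm [-0.162  1.835 -0.121]
phi 264.3 rot [-0.003  0.003  0.006] cm [-0.162  1.835 -0.121]
```

View pics/c9.png

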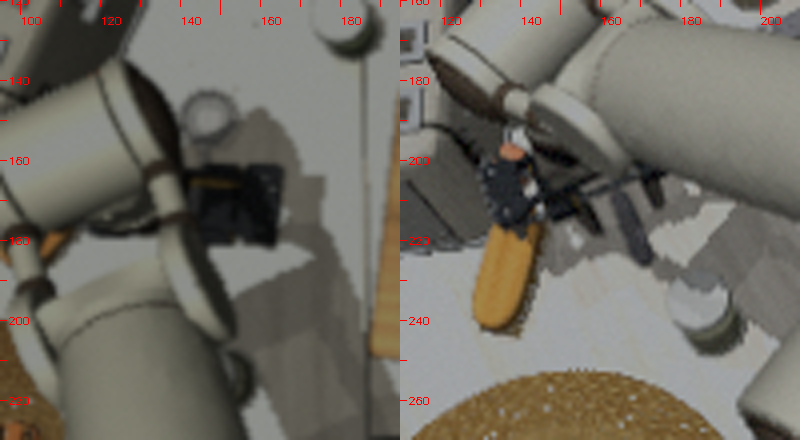

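>>> {"api": "send_rows", "payload": {
  "commands": "0 0 0.006 0 0.6 0 5;0 0 0.006 0 1.2 0 5;0 0 0.006 0 1.2 0 5"
}}

```text
time_s: 8.85
tool_pos: [0.5756, 0.3838, 0.0235]
eef_rot: [0.033, -0.036, -0.706, 0.707]
ft_force: [-1.1, 0.4, 0.6]
opening: 0.544
```

```bash
python3 plan.py 0.5754 0.3832 0.022 84.3
```

```text
t 8.85 tcp [0.576 0.384 0.023] q [ 0.415  0.653  1.371 -0.003  1.114  2.085] f [-1.058  0.414  0.55 ] tq [ 0.024  0.02  -0.02 ] op 0.5439387814645528
ydir [ 0.005 -0.001 -1.   ] yaw z -95.59245560189157
phi 84.3 rot [-0.008 -3.14   0.001] cm [0.022 0.948 0.061]
phi 264.3 rot [-0.     0.002 -0.005] cm [0.022 0.948 0.061]
```

>>> {"api": "send_rows", "payload": {
  "commands": "0 0 -0.005 0 0.5 0 5;0 0 -0.005 0 0.9 0 5;0 0 -0.005 0 0.9 0 5;0 0 -0.005 0 0.9 0 5"
}}

```text
time_s: 9.18
tool_pos: [0.5758, 0.3838, 0.0147]
eef_rot: [0.035, -0.035, -0.706, 0.706]
ft_force: [1.0, -0.4, -0.2]
opening: 0.543
```

>>> {"api": "send_rows", "payload": {
  "commands": "0 0 0 0 0 0 0;0 0 0 0 0 0 0;0 0 0 0 0 0 0;0 0 0 0 0 0 0;0 0 0 0 0 0 0",
  "newtons": 25
}}

```text
time_s: 9.6
tool_pos: [0.5762, 0.384, 0.0153]
eef_rot: [-0.034, 0.035, 0.706, -0.706]
ft_force: [0.3, -0.8, 0.5]
opening: 0.208
```

>>> {"api": "send_rows", "payload": {
  "commands": "0 0 0 0 0 0 0;0 0 0 0 -2 0 0;0 0 0 0 -5 0 0;0 0 0 0 -9 0 0;0 0 0 0 -12 0 0"
}}

```text
time_s: 10.02
tool_pos: [0.5762, 0.3841, 0.1375]
eef_rot: [-0.034, 0.035, 0.706, -0.706]
ft_force: [0.3, 0.8, 0.3]
opening: 0.201
```

>>> {"api": "send_rows", "payload": {
  "commands": "0 0 0 0 0 0 0;0 0 0 0 0 0 0"
}}

```text
time_s: 10.18
tool_pos: [0.5775, 0.3847, 0.1381]
eef_rot: [-0.033, 0.037, 0.707, -0.705]
ft_force: [0.3, -0.3, -1.5]
opening: 0.195
```

```bash
python3 plan.py 0.4687 -0.0118 0.15 -7.3; python3 - <<'E'
from h import *
cv2.imwrite('pics/top7.png',arm.read_camera('top')[...,::-1])
cv2.imwrite('pics/scene7.png',arm.read_camera('scene')[...,::-1])
crop('pics/top7.png',95,120,100,110,4,'pics/a.png');crop('pics/scene7.png',110,160,100,110,4,'pics/b.png')
cv2.imwrite('pics/c10.png',np.hstack([cv2.imread('pics/a.png')[:,:400],cv2.imread('pics/b.png')[:,:400]]))
E
```

```text
t 10.1833 tcp [0.578 0.385 0.138] q [ 0.414  0.525  1.312 -0.001  1.298  2.083] f [ 0.28  -0.25  -1.474] tq [-0.011  0.01   0.035] op 0.19512519770003242
ydir [ 0.006  0.002 -1.   ] yaw z -95.61460450840002
phi -7.3 rot [-0.002 -1.541 -0.007] cm [ 6.95  -0.538 40.521]
phi 172.7 rot [ 0.007  1.6   -0.002] cm [ 6.95  -0.538 40.521]
```

View pics/c10.png

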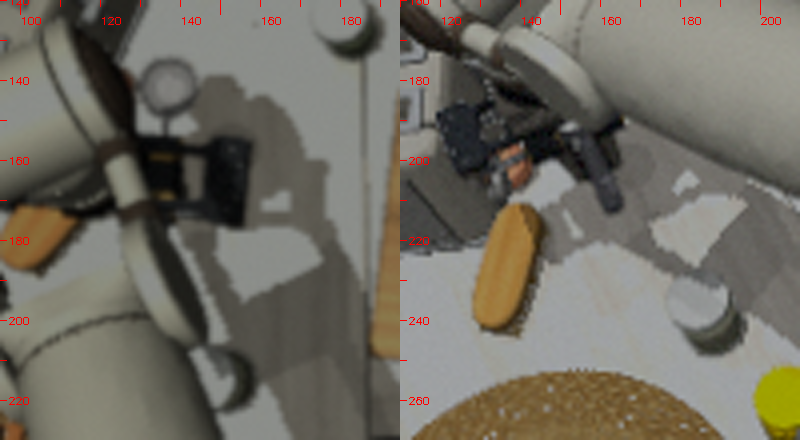

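>>> {"api": "send_rows", "payload": {
  "commands": "0 -0.12 0 0.7 0 3.5 0;0 -0.24 0 1.4 0 7 0;0 -0.36 0 2.1 0 10.5 0;0 -0.48 0 2.8 0 14 0;0 -0.6 0 3.5 0 17.5 0"
}}

```text
time_s: 10.7
tool_pos: [0.5215, 0.2115, 0.1324]
eef_rot: [-0.176, 0.179, -0.684, 0.684]
ft_force: [0.4, 0.0, -0.6]
opening: 0.203
```

```bash
python3 plan.py 0.4687 -0.0118 0.14 -7.3
```

```text
t 10.7 tcp [0.522 0.212 0.132] q [ 0.171  0.219  1.719 -0.     1.207  1.234] f [ 0.431  0.036 -0.57 ] tq [ 0.026  0.011 -0.005] op 0.20254847726097516
ydir [-0.004 -0.001 -1.   ] yaw z -60.87824577477822
phi -7.3 rot [ 0.003 -0.935  0.003] cm [15.482  0.078 16.94 ]
phi 172.7 rot [-0.004  2.206  0.003] cm [15.482  0.078 16.94 ]
```

>>> {"api": "send_rows", "payload": {
  "commands": "0 -0.12 0 2 0 2 0;0 -0.24 0 4 0 4 0;0 -0.36 0 6 0 6 0;0 -0.48 0 8 0 8 0;0 -0.6 0 10 0 10 0"
}}

```text
time_s: 11.12
tool_pos: [0.4821, 0.0764, 0.1327]
eef_rot: [0.371, -0.373, 0.602, -0.601]
ft_force: [0.0, -1.1, -0.2]
opening: 0.2
```

```bash
python3 plan.py 0.4687 -0.0118 0.14 -7.3
```

```text
t 11.1167 tcp [0.482 0.076 0.133] q [-0.091  0.03   1.927 -0.     1.188  0.372] f [ 0.03  -1.073 -0.201] tq [-0.073 -0.006 -0.009] op 0.2000372388312147
ydir [-0.004  0.    -1.   ] yaw z -26.517079858134377
phi -7.3 rot [ 0.003 -0.335  0.001] cm [8.492 0.074 2.736]
phi 172.7 rot [-0.001  2.806  0.005] cm [8.492 0.074 2.736]
```

>>> {"api": "send_rows", "payload": {
  "commands": "0 -0.12 0 3 0 1 0;0 -0.24 0 6 0 2 0;0 -0.335 0 8.5 0 2.7 0;0 -0.335 0 8.5 0 2.7 0;0 -0.335 0 8.5 0 2.7 0"
}}

```text
time_s: 11.53
tool_pos: [0.4687, -0.0111, 0.1333]
eef_rot: [0.464, -0.465, 0.534, -0.532]
ft_force: [-0.2, 0.6, -0.0]
opening: 0.202
```

>>> {"api": "send_rows", "payload": {
  "commands": "0 0 0 0 2 0 0;0 0 0 0 4 0 0;0 0 0 0 5 0 0;0 0 0 0 5 0 0;0 0 0 0 5 0 0"
}}

```text
time_s: 11.95
tool_pos: [0.4695, -0.0096, 0.0843]
eef_rot: [0.465, -0.466, 0.533, -0.532]
ft_force: [1.4, 0.9, -0.1]
opening: 0.197
```

```bash
python3 plan.py 0.4687 -0.0118 0.042 -7.3; python3 - <<'E'
from h import *
cv2.imwrite('pics/top8.png',arm.read_camera('top')[...,::-1])
cv2.imwrite('pics/scene8.png',arm.read_camera('scene')[...,::-1])
crop('pics/top8.png',190,130,100,110,4,'pics/a.png');crop('pics/scene8.png',200,130,100,110,4,'pics/b.png')
cv2.imwrite('pics/c11.png',np.hstack([cv2.imread('pics/a.png')[:,:400],cv2.imread('pics/b.png')[:,:400]]))
E
```

```text
t 11.95 tcp [ 0.47  -0.01   0.084] q [-0.279  0.051  2.012  0.     1.079 -0.146] f [ 1.395  0.894 -0.121] tq [-0.041 -0.065  0.03 ] op 0.19719749214234666
ydir [-0.001  0.001 -1.   ] yaw z -7.64311847046894
phi -7.3 rot [ 0.001 -0.006 -0.001] cm [ 0.228  5.033 -0.045]
phi 172.7 rot [0.001 3.136 0.002] cm [ 0.228  5.033 -0.045]
```

View pics/c11.png

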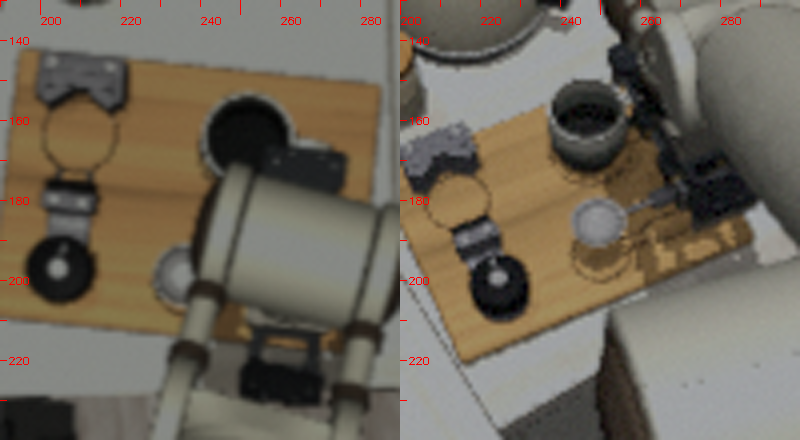

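>>> {"api": "send_rows", "payload": {
  "commands": "0 0 0 0.2 2 0 0;0 0 0 0.2 4 0 0;0 0 0 0.2 4.6 0 0;0 0 0 0.2 4.6 0 0;0 0 0 0.2 4.6 0 0"
}}

```text
time_s: 12.47
tool_pos: [0.4706, -0.0126, 0.0399]
eef_rot: [-0.466, 0.465, -0.532, 0.533]
ft_force: [-0.3, 0.4, -1.3]
opening: 0.199
```

>>> {"api": "send_rows", "payload": {
  "commands": "0 0 0 0 0.1 0 0;0 0 0 0 0.3 0 0;0 0 0 0 0.3 0 0"
}}

```text
time_s: 12.72
tool_pos: [0.4705, -0.0127, 0.0367]
eef_rot: [-0.466, 0.465, -0.532, 0.533]
ft_force: [0.6, 0.4, -1.2]
opening: 0.196
```

```bash
python3 plan.py 0.4687 -0.0118 0.042 -7.3; python3 - <<'E'
from h import *
cv2.imwrite('pics/scene9.png',arm.read_camera('scene')[...,::-1])
crop('pics/scene9.png',200,130,100,80,6,'pics/c12.png')
E
```

```text
t 12.7167 tcp [ 0.471 -0.013  0.037] q [-0.285  0.137  2.033  0.     0.969 -0.151] f [ 0.553  0.392 -1.231] tq [-0.012 -0.065  0.021] op 0.1959752405269154
ydir [ 0.002 -0.    -1.   ] yaw z -7.668998000924345
phi -7.3 rot [-0.002 -0.006  0.   ] cm [-0.065  0.265 -0.192]
phi 172.7 rot [-0.     3.135 -0.004] cm [-0.065  0.265 -0.192]
```

View pics/c12.png

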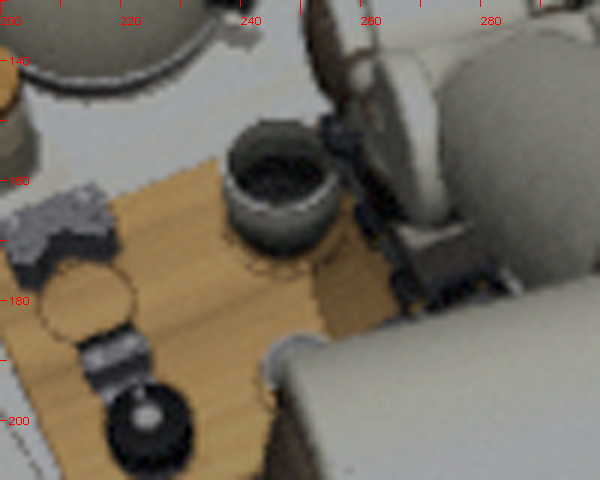

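>>> {"api": "send_rows", "payload": {
  "commands": "0 0 0 0 0.15 -0.15 0;0 0 0 0 0.15 -0.15 0;0 0 0 0 0.15 -0.15 4;0 0 0 0 0.15 -0.15 4;0 0 0 0 0.15 -0.15 4"
}}

```text
time_s: 13.18
tool_pos: [0.4682, -0.0123, 0.0344]
eef_rot: [-0.466, 0.465, -0.532, 0.532]
ft_force: [-0.4, 0.3, 0.2]
opening: 0.393
```

>>> {"api": "send_rows", "payload": {
  "commands": "0 0 0 0 0 0 4;0 0 0 0 -3 0 4;0 0 0 0 -7 0 4;0 0 0 0 -11 0 5;0 0 0 0 -14 0 6"
}}

```text
time_s: 13.6
tool_pos: [0.4689, -0.0125, 0.1776]
eef_rot: [-0.466, 0.465, -0.531, 0.533]
ft_force: [-0.4, -0.0, -0.4]
opening: 0.559
```

```bash
python3 plan.py 0.436 0.3623 0.18 82.7
```

```text
t 13.6 tcp [ 0.469 -0.012  0.178] q [-0.285 -0.082  1.942  0.     1.278 -0.151] f [-0.41  -0.032 -0.426] tq [-0.036 -0.123  0.016] op 0.5593084801358981
ydir [ 0.003 -0.001 -1.   ] yaw z -7.6688648508374255
phi 82.7 rot [-0.002 -1.577  0.003] cm [-36.705   0.516  -8.261]
phi 262.7 rot [-0.003  1.564 -0.002] cm [-36.705   0.516  -8.261]
```

>>> {"api": "send_rows", "payload": {
  "commands": "0 -0.12 0 -4 0 -1 8;0 -0.24 0 -8 0 -2 8;0 -0.36 0 -12 0 -3 8;0 -0.48 0 -16 0 -4 8;0 -0.6 0 -20 0 -5 8"
}}

```text
time_s: 14.02
tool_pos: [0.4448, 0.1943, 0.1746]
eef_rot: [0.603, -0.603, 0.369, -0.37]
ft_force: [0.6, 0.3, 0.4]
opening: 0.867
```

```bash
python3 plan.py 0.436 0.3623 0.18 82.7
```

```text
t 14.0167 tcp [0.445 0.194 0.175] q [ 0.162 -0.032  1.9   -0.     1.272 -0.309] f [0.597 0.283 0.389] tq [-0.026 -0.113  0.005] op 0.8665901146190285
ydir [ 0.001 -0.    -1.   ] yaw z 27.021139072300144
phi 82.7 rot [-0.001 -0.972  0.001] cm [-15.367   0.253   6.85 ]
phi 262.7 rot [-0.001  2.17  -0.001] cm [-15.367   0.253   6.85 ]
```

>>> {"api": "send_rows", "payload": {
  "commands": "0 -0.12 0 -4 0 1.8 8;0 -0.24 0 -8 0 3.6 8;0 -0.36 0 -12 0 5.4 8;0 -0.48 0 -15.4 0 6.9 8;0 -0.6 0 -15.4 0 6.9 8"
}}

```text
time_s: 14.43
tool_pos: [0.4363, 0.3668, 0.1741]
eef_rot: [0.687, -0.685, 0.173, -0.173]
ft_force: [0.0, 0.1, 0.6]
opening: 0.869
```

```bash
python3 plan.py 0.436 0.3623 0.14 82.7; python3 - <<'E'
from h import *
cv2.imwrite('pics/top10.png',arm.read_camera('top')[...,::-1])
cv2.imwrite('pics/scene10.png',arm.read_camera('scene')[...,::-1])
crop('pics/top10.png',190,130,100,110,4,'pics/a.png');crop('pics/scene10.png',200,130,100,110,4,'pics/b.png')
cv2.imwrite('pics/c13.png',np.hstack([cv2.imread('pics/a.png')[:,:400],cv2.imread('pics/b.png')[:,:400]]))
E
```

```text
t 14.4333 tcp [0.436 0.367 0.174] q [ 0.486  0.188  1.668  0.002  1.284 -0.592] f [0.031 0.052 0.598] tq [ 0.019 -0.109  0.021] op 0.8686226287083455
ydir [ 0.     0.002 -1.   ] yaw z 61.72570819136417
phi 82.7 rot [-0.002 -0.366 -0.   ] cm [ 0.194  4.206 -0.419]
phi 262.7 rot [ 0.     2.776 -0.003] cm [ 0.194  4.206 -0.419]
```

View pics/c13.png

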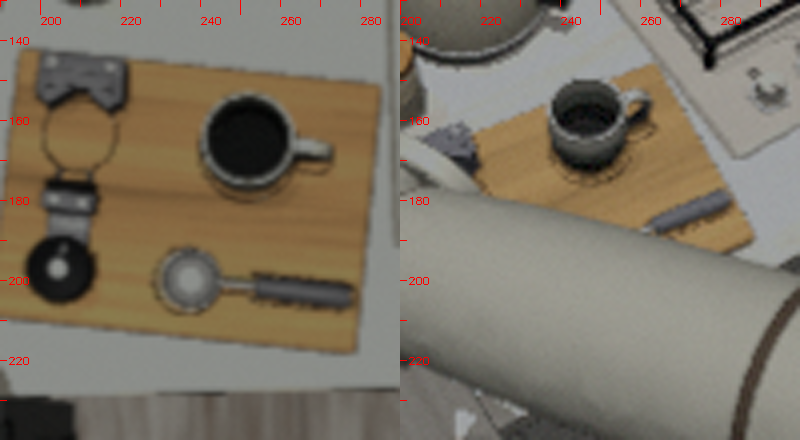

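View pics/top10.png

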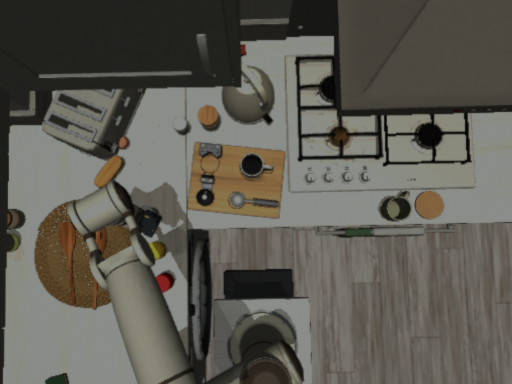

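>>> {"api": "send_rows", "payload": {
  "commands": "0 -0.12 0 0.1 1 -0.2 8;0 -0.24 0 0.2 2 -0.4 8;0 -0.366 0 0.2 4 -0.4 8;0 -0.366 0 0.2 4.2 -0.4 8;0 -0.366 0 0.2 4.2 -0.4 8"
}}

```text
time_s: 14.95
tool_pos: [0.4369, 0.355, 0.1311]
eef_rot: [-0.704, 0.706, -0.052, 0.051]
ft_force: [0.3, -0.2, -0.5]
opening: 0.868
```

>>> {"api": "send_rows", "payload": {
  "commands": "0 0 0 0 0 0 8;0 0 0 0 0 0 8"
}}

```text
time_s: 15.12
tool_pos: [0.4386, 0.3566, 0.1338]
eef_rot: [0.706, -0.705, 0.049, -0.051]
ft_force: [0.1, 0.3, 0.8]
opening: 0.873
```

```bash
python3 plan.py 0.436 0.3623 0.060 82.7
```

```text
t 15.1167 tcp [0.439 0.357 0.134] q [ 0.469  0.219  1.717 -0.001  1.203 -0.959] f [0.088 0.288 0.823] tq [ 0.071 -0.147 -0.004] op 0.8728459192903879
ydir [ 0.003  0.001 -1.   ] yaw z 81.84924600366611
phi 82.7 rot [-0.001 -0.015  0.003] cm [-0.359  8.176  0.521]
phi 262.7 rot [-0.004  3.127 -0.002] cm [-0.359  8.176  0.521]
```

>>> {"api": "send_rows", "payload": {
  "commands": "0 -0.015 0 -0.3 2 0.5 8;0 -0.015 0 -0.3 4 0.5 8;0 -0.015 0 -0.3 6 0.5 8;0 -0.015 0 -0.3 8.1 0.5 8;0 -0.015 0 -0.3 8.1 0.5 8"
}}

```text
time_s: 15.53
tool_pos: [0.4333, 0.3607, 0.0483]
eef_rot: [-0.705, 0.707, -0.046, 0.043]
ft_force: [-0.9, -0.0, -0.3]
opening: 0.872
```

>>> {"api": "send_rows", "payload": {
  "commands": "0 0 0 0 0 0 3;0 0 0 0 0 0 3;0 0 0 0 0 0 3;0 0 0 0 0 0 3;0 0 0 0 0 0 3",
  "newtons": 25
}}

```text
time_s: 15.95
tool_pos: [0.4368, 0.3628, 0.0534]
eef_rot: [0.706, -0.705, 0.042, -0.045]
ft_force: [0.4, 0.6, 5.8]
opening: 0.609
```

```bash
python3 plan.py 0.436 0.3623 0.060 82.7
```

```text
t 15.95 tcp [0.437 0.363 0.053] q [ 0.481  0.333  1.755 -0.     1.049 -0.966] f [0.394 0.602 5.837] tq [ 0.138 -0.039 -0.028] op 0.6090671308321183
ydir [ 0.004  0.002 -1.   ] yaw z 82.89874743847744
phi 82.7 rot [-0.002  0.003  0.004] cm [-0.076  0.136 -0.06 ]
phi 262.7 rot [ 0.006 -3.138  0.003] cm [-0.076  0.136 -0.06 ]
```

>>> {"api": "send_rows", "payload": {
  "commands": "0 0 0 0 0 0 3;0 0 0 0 -2 0 3;0 0 0 0 -5 0 3;0 0 0 0 -8 0 3;0 0 0 0 -10 0 3"
}}

```text
time_s: 16.37
tool_pos: [0.4361, 0.3623, 0.1542]
eef_rot: [0.706, -0.705, 0.043, -0.045]
ft_force: [0.1, -0.0, -1.5]
opening: 0.607
```

>>> {"api": "send_rows", "payload": {
  "commands": "0 0 0 0 0 0 3;0 0 0 0 0 0 3"
}}

```text
time_s: 16.53
tool_pos: [0.4359, 0.3622, 0.152]
eef_rot: [0.706, -0.705, 0.043, -0.045]
ft_force: [-0.6, -0.1, -2.8]
opening: 0.609
```

```bash
python3 plan.py 0.6007 0.1625 0.16 82.7
```

```text
t 16.5333 tcp [0.436 0.362 0.152] q [ 0.48   0.202  1.698 -0.001  1.239 -0.966] f [-0.576 -0.065 -2.781] tq [ 0.095 -0.124 -0.004] op 0.6094221410410149
ydir [ 0.003  0.001 -1.   ] yaw z 82.90904345882147
phi 82.7 rot [-0.001  0.004  0.003] cm [ 18.817   0.035 -17.783]
phi 262.7 rot [ 0.004 -3.138  0.002] cm [ 18.817   0.035 -17.783]
```

>>> {"api": "send_rows", "payload": {
  "commands": "0 0 0 2.8 0 -2.6 3;0 0 0 5.6 0 -5.2 3;0 0 0 8.4 0 -8 3;0 0 0 11.2 0 -10.7 3;0 0 0 14 0 -13.3 3"
}}

```text
time_s: 16.95
tool_pos: [0.557, 0.2108, 0.1484]
eef_rot: [-0.705, 0.706, -0.045, 0.042]
ft_force: [0.5, 0.6, -1.7]
opening: 0.607
```

>>> {"api": "send_rows", "payload": {
  "commands": "0 0 0 2.4 0 -2.2 3;0 0 0 4.8 0 -4.4 3;0 0 0 4.8 0 -4.4 3;0 0 0 4.8 0 -4.4 3;0 0 0 4.8 0 -4.4 3"
}}

```text
time_s: 17.37
tool_pos: [0.5985, 0.1633, 0.1491]
eef_rot: [-0.706, 0.706, -0.045, 0.043]
ft_force: [0.1, -0.7, -2.0]
opening: 0.612
```

```bash
python3 plan.py 0.6007 0.1625 0.082 82.7
```

```text
t 17.3667 tcp [0.598 0.163 0.149] q [ 0.072  0.341  1.535  0.     1.27  -1.375] f [ 0.125 -0.713 -2.029] tq [ 0.135 -0.073  0.028] op 0.6123038584972905
ydir [-0.004  0.    -1.   ] yaw z 82.89638990052899
phi 82.7 rot [ 0.     0.003 -0.004] cm [ 0.255  7.512 -0.053]
phi 262.7 rot [-0.006 -3.138 -0.001] cm [ 0.255  7.512 -0.053]
```

>>> {"api": "send_rows", "payload": {
  "commands": "0 0 0 0.1 1 0 3;0 0 0 0.1 2.2 0 3;0 0 0 0.1 2.2 0 3;0 0 0 0.1 2.2 0 3"
}}

```text
time_s: 17.7
tool_pos: [0.5994, 0.1637, 0.1276]
eef_rot: [-0.706, 0.706, -0.044, 0.042]
ft_force: [0.3, 0.9, -2.5]
opening: 0.609
```

```bash
python3 plan.py 0.6007 0.1625 0.082 82.7; python3 - <<'E'
from h import *
cv2.imwrite('pics/top11.png',arm.read_camera('top')[...,::-1])
cv2.imwrite('pics/scene11.png',arm.read_camera('scene')[...,::-1])
crop('pics/top11.png',180,120,80,90,5,'pics/a.png');crop('pics/scene11.png',180,130,80,90,5,'pics/b.png')
cv2.imwrite('pics/c14.png',np.hstack([cv2.imread('pics/a.png')[:,:400],cv2.imread('pics/b.png')[:,:400]]))
E
```

```text
t 17.7 tcp [0.599 0.164 0.128] q [ 0.072  0.365  1.548 -0.     1.231 -1.376] f [ 0.326  0.882 -2.527] tq [ 0.035 -0.252 -0.005] op 0.6086946695488158
ydir [-0.003 -0.    -1.   ] yaw z 82.97909110889287
phi 82.7 rot [ 0.001  0.005 -0.003] cm [ 0.155  5.36  -0.099]
phi 262.7 rot [-0.004 -3.137 -0.001] cm [ 0.155  5.36  -0.099]
```

View pics/c14.png

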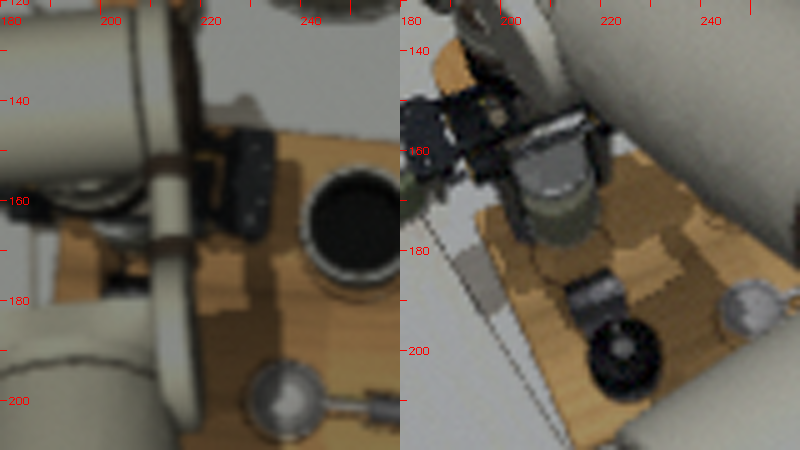

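>>> {"api": "send_rows", "payload": {
  "commands": "0 0 0 0 1 -0.1 3;0 0 0 0 2 -0.1 3;0 0 0 0 3 -0.1 3;0 0 0 0 4 -0.1 3;0 0 0 0 4 -0.1 3"
}}

```text
time_s: 18.22
tool_pos: [0.5989, 0.1618, 0.0861]
eef_rot: [-0.705, 0.706, -0.045, 0.042]
ft_force: [0.3, -0.4, -2.1]
opening: 0.611
```

>>> {"api": "send_rows", "payload": {
  "commands": "0 0 0 0 0.5 0 3;0 0 0 0 1 0 3;0 0 0 0 1 0 3"
}}

```text
time_s: 18.47
tool_pos: [0.6006, 0.162, 0.0787]
eef_rot: [-0.706, 0.706, -0.044, 0.044]
ft_force: [-0.2, 0.5, -1.6]
opening: 0.612
```

```bash
python3 plan.py 0.6007 0.1625 0.082 82.7
```

```text
t 18.4667 tcp [0.601 0.162 0.079] q [ 0.07   0.424  1.577 -0.     1.141 -1.377] f [-0.229  0.529 -1.569] tq [ 0.029 -0.122 -0.026] op 0.6123281319871003
ydir [-0. -0. -1.] yaw z 82.9107684569942
phi 82.7 rot [ 0.     0.004 -0.   ] cm [-0.002  0.466  0.055]
phi 262.7 rot [-0.    -3.138 -0.   ] cm [-0.002  0.466  0.055]
```

>>> {"api": "send_rows", "payload": {
  "commands": "0 0 0 0 0.2 0 3;0 0 0 0 0.4 0 3;0 0 0 0 0.5 0 3;0 0 0 0 0.5 0 3"
}}

```text
time_s: 18.8
tool_pos: [0.6011, 0.162, 0.0746]
eef_rot: [-0.706, 0.706, -0.043, 0.044]
ft_force: [-0.4, 0.1, -1.9]
opening: 0.608
```

>>> {"api": "send_rows", "payload": {
  "commands": "0 0 0 0 0.1 0 3;0 0 0 0 0.2 0 3;0 0 0 0 0.2 0 3"
}}

```text
time_s: 19.05
tool_pos: [0.6015, 0.1621, 0.0734]
eef_rot: [-0.706, 0.706, -0.043, 0.044]
ft_force: [-1.9, -0.3, 2.7]
opening: 0.609
```

>>> {"api": "send_rows", "payload": {
  "commands": "0 0 0 0 0 0 8;0 0 0 0 0 0 8;0 0 0 0 0 0 8;0 0 0 0 0 0 8;0 0 0 0 -2 0 8"
}}

```text
time_s: 19.47
tool_pos: [0.598, 0.1618, 0.0886]
eef_rot: [-0.705, 0.706, -0.046, 0.041]
ft_force: [-0.8, 0.1, -0.4]
opening: 0.872
```

>>> {"api": "send_rows", "payload": {
  "commands": "0 0 0 0 -4 0 8;0 0 0 0 -7 0 7;0 0 0 0 -9 0 7;0 0 0 0 -9 0 7"
}}

```text
time_s: 19.8
tool_pos: [0.6044, 0.1624, 0.1888]
eef_rot: [0.706, -0.705, 0.04, -0.048]
ft_force: [-0.0, -0.3, -0.1]
opening: 0.764
```

```bash
python3 plan.py 0.489 0.1767 0.18 82.7
```

```text
t 19.8 tcp [0.604 0.162 0.189] q [ 0.07   0.307  1.496 -0.     1.327 -1.377] f [-0.013 -0.318 -0.096] tq [ 0.072 -0.164 -0.04 ] op 0.764463461123865
ydir [ 0.011  0.001 -1.   ] yaw z 82.9200068332531
phi 82.7 rot [-0.002  0.004  0.011] cm [-11.643   1.552  -0.003]
phi 262.7 rot [ 0.018 -3.138  0.003] cm [-11.643   1.552  -0.003]
```

>>> {"api": "send_rows", "payload": {
  "commands": "0 0 0 -3 0 0 7;0 0 0 -6 0 0 7;0 0 0 -9 0 0 7;0 0 0 -11.6 0 0 7;0 0 0 -11.6 0 0 7"
}}

```text
time_s: 20.22
tool_pos: [0.4808, 0.1771, 0.1799]
eef_rot: [-0.706, 0.706, -0.045, 0.041]
ft_force: [-0.1, -0.8, -0.8]
opening: 0.765
```

>>> {"api": "send_rows", "payload": {
  "commands": "0 0 0 0 0 0 7;0 0 0 0 0 0 7"
}}

```text
time_s: 20.38
tool_pos: [0.4863, 0.1762, 0.1821]
eef_rot: [-0.706, 0.706, -0.043, 0.044]
ft_force: [0.5, 0.1, 0.9]
opening: 0.76
```

```bash
python3 plan.py 0.489 0.1767 0.12 82.7; python3 - <<'E'
from h import *
cv2.imwrite('pics/top12.png',arm.read_camera('top')[...,::-1])
cv2.imwrite('pics/scene12.png',arm.read_camera('scene')[...,::-1])
crop('pics/top12.png',180,120,80,90,5,'pics/a.png');crop('pics/scene12.png',180,130,80,90,5,'pics/b.png')
cv2.imwrite('pics/c15.png',np.hstack([cv2.imread('pics/a.png')[:,:400],cv2.imread('pics/b.png')[:,:400]]))
E
```

```text
t 20.3833 tcp [0.486 0.176 0.182] q [ 0.114  0.045  1.807 -0.     1.288 -1.333] f [0.478 0.097 0.878] tq [ 0.023 -0.119 -0.007] op 0.760184602530456
ydir [ 0.001 -0.    -1.   ] yaw z 82.91100685273823
phi 82.7 rot [0.    0.004 0.001] cm [0.253 7.007 0.08 ]
phi 262.7 rot [ 0.002 -3.138 -0.   ] cm [0.253 7.007 0.08 ]
```

View pics/c15.png

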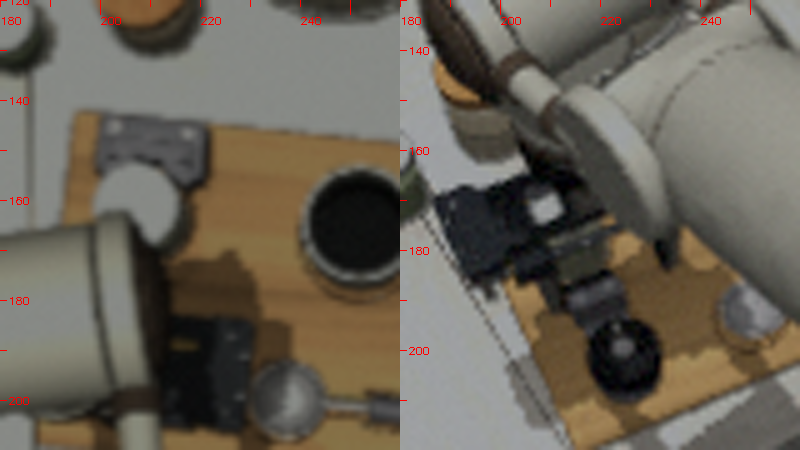

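>>> {"api": "send_rows", "payload": {
  "commands": "0 0.004 0 0.25 3.5 0.08 7;0 0.004 0 0.25 7 0.08 7;0 0.004 0 0.25 9 0.08 7;0 0.004 0 0.25 9 0.08 7;0 0.004 0 0.25 9 0.08 7"
}}

```text
time_s: 20.9
tool_pos: [0.4885, 0.1766, 0.0918]
eef_rot: [-0.705, 0.706, -0.046, 0.045]
ft_force: [1.0, -0.5, 1.5]
opening: 0.764
```

```bash
python3 plan.py 0.489 0.1767 0.057 82.7; python3 - <<'E'
from h import *
cv2.imwrite('pics/top13.png',arm.read_camera('top')[...,::-1])
cv2.imwrite('pics/scene13.png',arm.read_camera('scene')[...,::-1])
crop('pics/top13.png',180,140,80,90,5,'pics/a.png');crop('pics/scene13.png',180,130,80,90,5,'pics/b.png')
cv2.imwrite('pics/c16.png',np.hstack([cv2.imread('pics/a.png')[:,:400],cv2.imread('pics/b.png')[:,:400]]))
E
```

```text
t 20.9 tcp [0.489 0.177 0.092] q [ 0.114  0.165  1.871 -0.     1.107 -1.329] f [ 0.951 -0.459  1.505] tq [ 0.041 -0.139 -0.005] op 0.7641074451119545
ydir [-0.001 -0.    -1.   ] yaw z 82.6610374872978
phi 82.7 rot [ 0.001 -0.001 -0.001] cm [0.053 4.279 0.022]
phi 262.7 rot [0.002 3.141 0.001] cm [0.053 4.279 0.022]
```

View pics/c16.png

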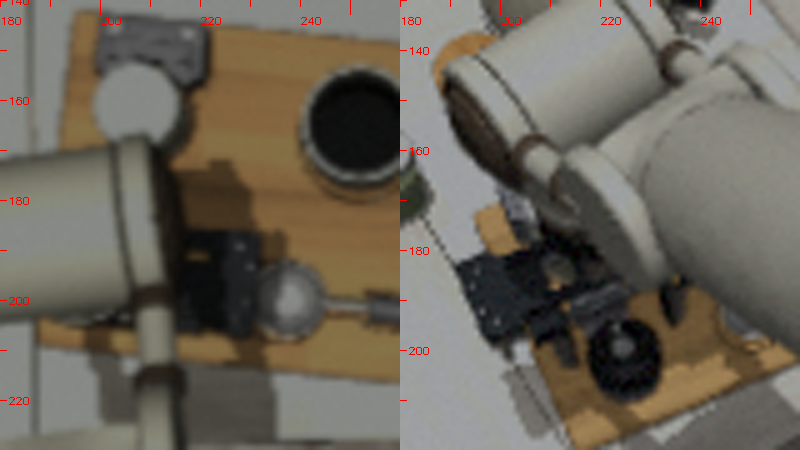

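>>> {"api": "send_rows", "payload": {
  "commands": "0 0 0 0 2 0 7;0 0 0 0 4 0 7;0 0 0 0 4.2 0 7;0 0 0 0 4.2 0 7"
}}

```text
time_s: 21.33
tool_pos: [0.489, 0.1768, 0.0512]
eef_rot: [0.706, -0.706, 0.045, -0.046]
ft_force: [0.3, -0.1, -0.3]
opening: 0.759
```

>>> {"api": "send_rows", "payload": {
  "commands": "0 0 0 0 0 0 4;0 0 0 0 0 0 4;0 0 0 0 0 0 4;0 0 0 0 0 0 4;0 0 0 0 0 0 4",
  "newtons": 45
}}

```text
time_s: 21.75
tool_pos: [0.4901, 0.1771, 0.0523]
eef_rot: [0.706, -0.705, 0.044, -0.046]
ft_force: [-0.8, 0.9, 6.7]
opening: 0.586
```

```bash
python3 plan.py 0.489 0.1767 0.057 82.7
```

```text
t 21.75 tcp [0.49  0.177 0.052] q [ 0.115  0.228  1.889 -0.     1.02  -1.329] f [-0.771  0.878  6.71 ] tq [ 0.106 -0.04   0.121] op 0.5859535224319572
ydir [ 0.004  0.    -1.   ] yaw z 82.70345238412371
phi 82.7 rot [-0.001  0.     0.004] cm [-0.102  0.327 -0.057]
phi 262.7 rot [ 0.006 -3.142  0.001] cm [-0.102  0.327 -0.057]
```

```bash
cat > tq.py <<'E'
from plan import *
import sys
n=int(sys.argv[1]) if len(sys.argv)>1 else 4
L=[]
for i in range(n):
    s,Rc=cur();L.append(np.r_[s['torque'],s['ft_force']]);arm.read_camera('top')
z=Rc.as_matrix()[:,2]
print('t',s['time_s'],'mean',np.mean(L,0),'tz',np.array(L)[:,2],'yaw',np.degrees(np.arctan2(z[1],z[0])),'pos',s['tool_pos'],'q6',s['joint_positions'][5],'tau6',s['tau'][5],'op',s['opening'])
E
python3 tq.py
```

```text
t 21.9 mean [ 0.136 -0.004  0.106 -1.139  0.569  6.622] tz [0.121 0.093 0.101 0.11 ] yaw 82.70224875612078 pos [0.49  0.177 0.052] q6 -1.3286457548002557 tau6 0.10928092058748007 op 0.5823004959466737
```

>>> {"api": "send_rows", "payload": {
  "commands": "0 0.08 0 0 0 0 4;0 0.16 0 0 0 0 4;0 0.24 0 0 0 0 4;0 0.32 0 0 0 0 4;0 0.4 0 0 0 0 4"
}}

```text
time_s: 22.37
tool_pos: [0.49, 0.1768, 0.0523]
eef_rot: [0.683, -0.682, 0.184, -0.187]
ft_force: [-1.6, -0.9, 8.1]
opening: 0.582
```

```bash
python3 tq.py
```

```text
t 22.5167 mean [-0.198  0.074 -0.033 -1.376 -0.814  7.535] tz [ 0.293 -0.012 -0.189 -0.224] yaw 59.724096313901235 pos [0.49  0.177 0.052] q6 -0.9276114546141049 tau6 -0.09192498866468668 op 0.5843134678908831
```

>>> {"api": "send_rows", "payload": {
  "commands": "0 0.08 0 0 0 0 4;0 0.16 0 0 0 0 4;0 0.24 0 0 0 0 4;0 0.32 0 0 0 0 4;0 0.4 0 0 0 0 4"
}}

```text
time_s: 22.98
tool_pos: [0.4898, 0.1766, 0.0523]
eef_rot: [0.632, -0.632, 0.316, -0.318]
ft_force: [-1.6, -2.3, 8.0]
opening: 0.59
```

```bash
python3 tq.py 1
```

```text
t 22.9833 mean [-0.385  0.267  0.258 -1.635 -2.281  8.005] tz [0.258] yaw 36.68001198311284 pos [0.49  0.177 0.052] q6 -0.5249807060352363 tau6 -0.7414257153868675 op 0.5898497171028655
```

>>> {"api": "send_rows", "payload": {
  "commands": "0 0.08 0 0 0 0 4;0 0.16 0 0 0 0 4;0 0.24 0 0 0 0 4;0 0.32 0 0 0 0 4"
}}

```text
time_s: 23.37
tool_pos: [0.4895, 0.1765, 0.0522]
eef_rot: [0.574, -0.573, 0.413, -0.415]
ft_force: [-2.8, -1.6, 9.1]
opening: 0.586
```

```bash
python3 tq.py 1
```

```text
t 23.3667 mean [-0.499  0.423  0.257 -2.811 -1.637  9.108] tz [0.257] yaw 18.353924162015108 pos [0.49  0.176 0.052] q6 -0.2050102075417105 tau6 -0.7408979348838329 op 0.5858668578336563
```

>>> {"api": "send_rows", "payload": {
  "commands": "0 0.05 0 0 0 0 4;0 0.1 0 0 0 0 4;0 0.15 0 0 0 0 4;0 0.2 0 0 0 0 4"
}}

```text
time_s: 23.75
tool_pos: [0.4894, 0.1764, 0.0522]
eef_rot: [0.53, -0.529, 0.468, -0.47]
ft_force: [-3.0, -3.2, 9.3]
opening: 0.585
```

```bash
python3 tq.py 1
```

```text
t 23.75 mean [-0.45   0.576  0.308 -2.995 -3.242  9.278] tz [0.308] yaw 6.9776486104086 pos [0.489 0.176 0.052] q6 -0.0064750549896585114 tau6 -0.3637866675853729 op 0.5846796763210573
```

>>> {"api": "send_rows", "payload": {
  "commands": "0 0.05 0 0 0 0 4;0 0.1 0 0 0 0 4;0 0.15 0 0 0 0 4"
}}

```text
time_s: 24.05
tool_pos: [0.4892, 0.1764, 0.0522]
eef_rot: [-0.493, 0.493, -0.506, 0.508]
ft_force: [-4.4, -2.6, 10.1]
opening: 0.584
```

```bash
python3 tq.py 1; python3 - <<'E'
from h import *
cv2.imwrite('pics/top14.png',arm.read_camera('top')[...,::-1])
cv2.imwrite('pics/scene14.png',arm.read_camera('scene')[...,::-1])
crop('pics/top14.png',180,140,80,90,5,'pics/a.png');crop('pics/scene14.png',180,130,80,90,5,'pics/b.png')
cv2.imwrite('pics/c17.png',np.hstack([cv2.imread('pics/a.png')[:,:400],cv2.imread('pics/b.png')[:,:400]]))
E
```

```text
t 24.05 mean [-0.534  0.652  0.33  -4.424 -2.558 10.125] tz [0.33] yaw -1.6159471922535151 pos [0.489 0.176 0.052] q6 0.14353230146166518 tau6 -0.3664368577301502 op 0.5836640437592329
```

View pics/c17.png

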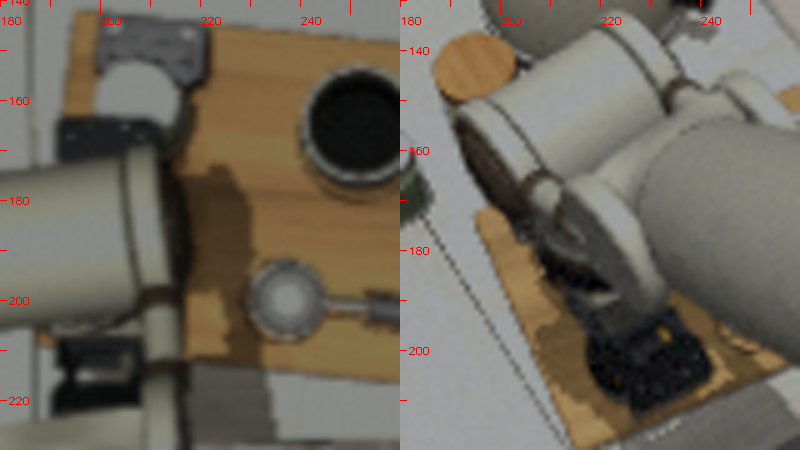

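>>> {"api": "send_rows", "payload": {
  "commands": "0 0.05 0 0 0 0 4;0 0.1 0 0 0 0 4;0 0.15 0 0 0 0 4"
}}

```text
time_s: 24.45
tool_pos: [0.4891, 0.1764, 0.0523]
eef_rot: [-0.454, 0.453, -0.542, 0.543]
ft_force: [-3.4, -2.3, 11.4]
opening: 0.588
```

```bash
python3 tq.py 1
```

```text
t 24.45 mean [-0.49   0.741  0.265 -3.355 -2.255 11.445] tz [0.265] yaw -10.21085305225258 pos [0.489 0.176 0.052] q6 0.2935239796690146 tau6 -0.3669646382331848 op 0.5876187126184005
```

>>> {"api": "send_rows", "payload": {
  "commands": "0 0.05 0 0 0 0 4;0 0.1 0 0 0 0 4;0 0.15 0 0 0 0 4"
}}

```text
time_s: 24.75
tool_pos: [0.489, 0.1765, 0.0522]
eef_rot: [-0.412, 0.411, -0.574, 0.576]
ft_force: [-3.9, -2.9, 10.6]
opening: 0.586
```

```bash
python3 tq.py 1
```

```text
t 24.75 mean [-0.47   0.765  0.281 -3.923 -2.907 10.621] tz [0.281] yaw -18.801730337348076 pos [0.489 0.176 0.052] q6 0.4435058056131233 tau6 -0.3605994489043951 op 0.5859334571898487
```

>>> {"api": "send_rows", "payload": {
  "commands": "0 0.05 0 0 0 0 4;0 0.1 0 0 0 0 4"
}}

```text
time_s: 24.97
tool_pos: [0.4889, 0.1765, 0.0522]
eef_rot: [-0.382, 0.382, -0.594, 0.595]
ft_force: [-5.0, -3.1, 11.4]
opening: 0.584
```

```bash
python3 tq.py 1;  python3 - <<'E'
from h import *
cv2.imwrite('pics/top15.png',arm.read_camera('top')[...,::-1])
crop('pics/top15.png',180,140,80,90,5,'pics/a.png');crop('pics/top12.png',180,140,80,90,5,'pics/b.png')
cv2.imwrite('pics/c18.png',np.hstack([cv2.imread('pics/a.png')[:,:400],cv2.imread('pics/b.png')[:,:400]]))
E
```

```text
t 24.9667 mean [-0.416  0.857  0.286 -5.026 -3.108 11.365] tz [0.286] yaw -24.52365772619318 pos [0.489 0.176 0.052] q6 0.5433464086048917 tau6 -0.3728275839239359 op 0.5842503317664014
```

View pics/c18.png

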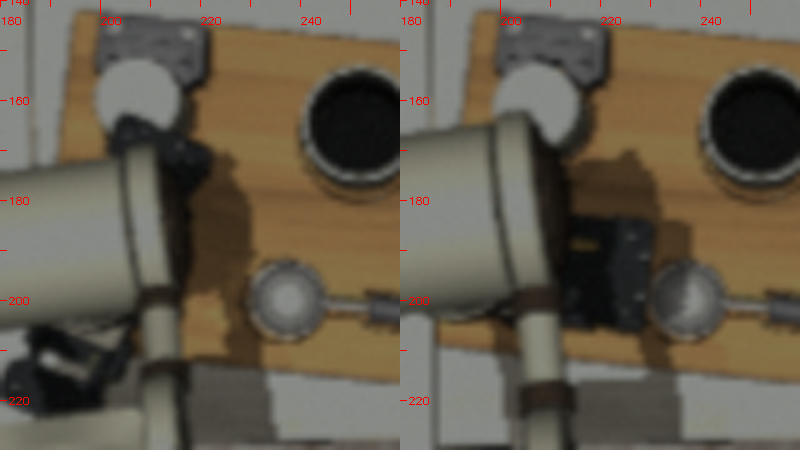

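>>> {"api": "send_rows", "payload": {
  "commands": "0 0.05 0 0 0 0 4;0 0.1 0 0 0 0 4"
}}

```text
time_s: 25.23
tool_pos: [0.4889, 0.1765, 0.0522]
eef_rot: [-0.352, 0.352, -0.613, 0.614]
ft_force: [-3.9, -2.3, 11.5]
opening: 0.589
```

```bash
python3 tq.py 1
```

```text
t 25.2333 mean [-0.391  0.96   0.343 -3.859 -2.275 11.534] tz [0.343] yaw -30.248893796385932 pos [0.489 0.177 0.052] q6 0.6432908432983745 tau6 -0.3482685796916485 op 0.5894644653752251
```

>>> {"api": "send_rows", "payload": {
  "commands": "0 0.04 0 0 0 0 4"
}}

```text
time_s: 25.37
tool_pos: [0.4889, 0.1765, 0.0522]
eef_rot: [-0.34, 0.34, -0.619, 0.62]
ft_force: [-4.6, -1.9, 12.1]
opening: 0.587
```

```bash
python3 tq.py 3
```

```text
t 25.4667 mean [-0.418  0.862  0.177 -4.686 -2.141 11.946] tz [ 0.301  0.267 -0.035] yaw -32.48082413999574 pos [0.489 0.177 0.052] q6 0.682224748012735 tau6 0.2940541785210371 op 0.586151911564085
```

>>> {"api": "send_rows", "payload": {
  "commands": "0 0.04 0 0 0 0 4;0 0.08 0 0 0 0 4"
}}

```text
time_s: 25.68
tool_pos: [0.4888, 0.1766, 0.0522]
eef_rot: [-0.315, 0.315, -0.633, 0.634]
ft_force: [-5.4, -1.9, 11.4]
opening: 0.588
```

```bash
python3 tq.py 2
```

```text
t 25.7333 mean [-0.421  0.957  0.285 -5.501 -2.503 11.528] tz [0.367 0.203] yaw -37.215599796639424 pos [0.489 0.177 0.052] q6 0.7648909723162277 tau6 0.3338777180761099 op 0.5858485016274385
```

>>> {"api": "send_rows", "payload": {
  "commands": "0 0.03 0 0 0 0 4;0 0.06 0 0 0 0 4"
}}

```text
time_s: 25.95
tool_pos: [0.4888, 0.1766, 0.0522]
eef_rot: [-0.296, 0.296, -0.642, 0.643]
ft_force: [-5.5, -2.0, 11.4]
opening: 0.586
```

```bash
python3 tq.py 1
```

```text
t 25.95 mean [-0.385  1.011  0.406 -5.48  -2.045 11.41 ] tz [0.406] yaw -40.49676794756119 pos [0.489 0.177 0.052] q6 0.8222070287786113 tau6 -0.02381760044954717 op 0.5862965362623396
```

>>> {"api": "send_rows", "payload": {
  "commands": "0 0.04 0 0 0 0 4"
}}

```text
time_s: 26.08
tool_pos: [0.4888, 0.1766, 0.0522]
eef_rot: [-0.284, 0.283, -0.647, 0.648]
ft_force: [-4.8, -2.4, 11.4]
opening: 0.586
```

```bash
python3 tq.py 1
```

```text
t 26.0833 mean [-0.316  0.915  0.379 -4.83  -2.426 11.377] tz [0.379] yaw -42.739454093306996 pos [0.489 0.177 0.052] q6 0.8613332434789857 tau6 -0.3835715912282467 op 0.5858792188647559
```

>>> {"api": "send_rows", "payload": {
  "commands": "0 0 0 0 0 0 6.8;0 0 0 0 0 0 6.8;0 0 0 0 0 0 6.8;0 0 0 0 0 0 6.8"
}}

```text
time_s: 26.47
tool_pos: [0.4885, 0.1768, 0.0504]
eef_rot: [-0.283, 0.283, -0.648, 0.648]
ft_force: [-0.6, -0.0, -0.2]
opening: 0.74
```

>>> {"api": "send_rows", "payload": {
  "commands": "0 0 0 0 -2 0 6.8;0 0 0 0 -5 0 6.8;0 0 0 0 -8 0 6.8;0 0 0 0 -11 0 6.8;0 0 0 0 -14 0 6.8"
}}

```text
time_s: 26.88
tool_pos: [0.4881, 0.1768, 0.1917]
eef_rot: [-0.283, 0.283, -0.648, 0.648]
ft_force: [0.4, 0.1, 0.3]
opening: 0.743
```

```bash
python3 plan.py 0.35 0.3 0.25 -40
```

```text
t 26.8833 tcp [0.488 0.177 0.192] q [ 0.115  0.041  1.791 -0.     1.308  0.862] f [0.393 0.087 0.348] tq [-0.027 -0.071 -0.044] op 0.742516401874288
ydir [ 0.001 -0.    -1.   ] yaw z -42.79503153698663
phi -40.0 rot [-0.    -0.049 -0.   ] cm [  0.342  -5.038 -18.501]
phi 140.0 rot [ 0.     3.093 -0.001] cm [  0.342  -5.038 -18.501]
```

Retract sideways to see the whole board.

>>> {"api": "send_rows", "payload": {
  "commands": "0 0 0 0 -1 -4 6.8;0 0 0 0 -2 -8 6.8;0 0 0 0 -3 -12 6.8;0 0 0 0 -4 -16 6.8;0 0 0 0 -5 -18 6.8"
}}

```text
time_s: 27.3
tool_pos: [0.3533, 0.3011, 0.2407]
eef_rot: [0.284, -0.284, 0.648, -0.647]
ft_force: [0.6, 0.1, -0.1]
opening: 0.74
```

>>> {"api": "send_rows", "payload": {
  "commands": "0 0 0 0 0 0 6.8;0 0 0 0 0 0 6.8"
}}

```text
time_s: 27.47
tool_pos: [0.3562, 0.2997, 0.2408]
eef_rot: [-0.285, 0.283, -0.647, 0.648]
ft_force: [-0.0, 0.3, -0.3]
opening: 0.743
```

```bash
python3 - <<'E'
from h import *
cv2.imwrite('pics/top16.png',arm.read_camera('top')[...,::-1])
cv2.imwrite('pics/scene16.png',arm.read_camera('scene')[...,::-1])
crop('pics/top16.png',185,135,100,90,8,'pics/c19.png')
crop('pics/scene16.png',120,120,180,140,4,'pics/c20.png')
E
```

```text
(no output)
```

View pics/c19.png

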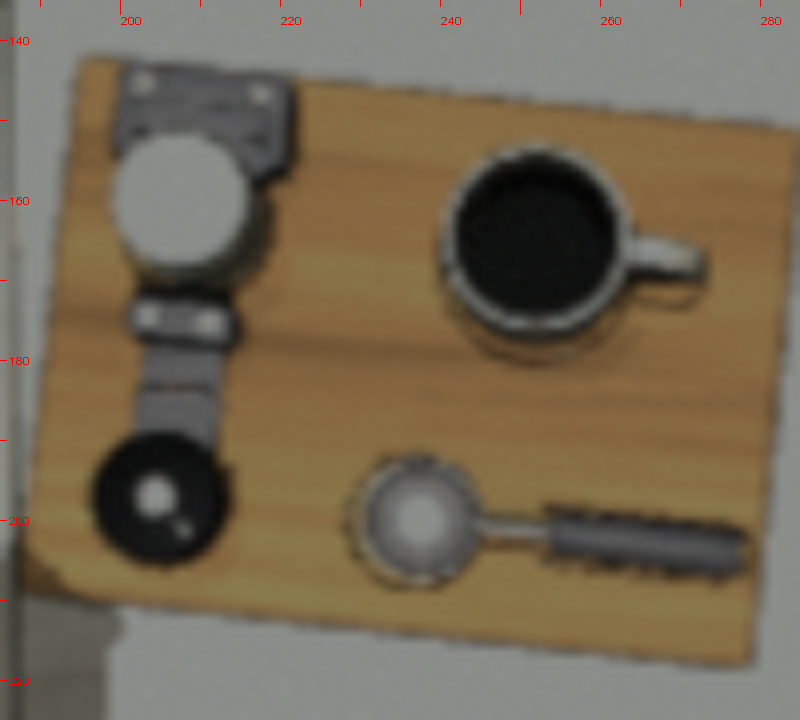

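View pics/c20.png

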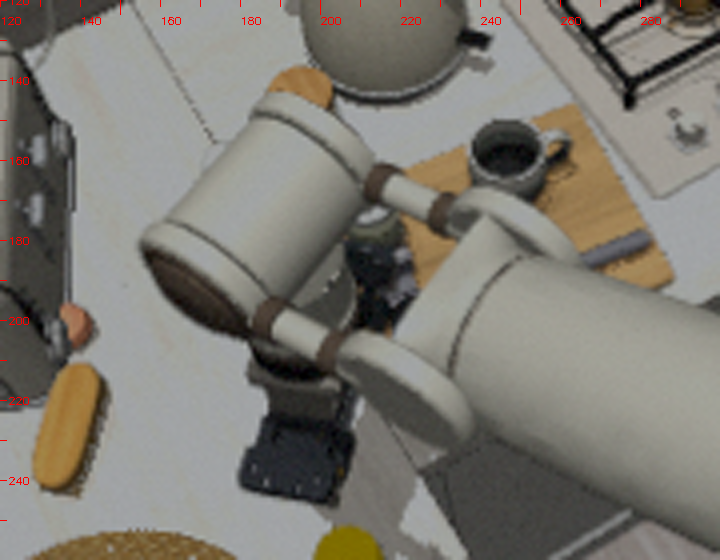

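View pics/top16.png

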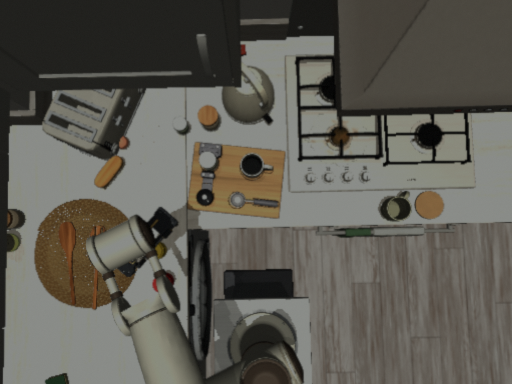

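```bash
python3 - <<'E'
from h import *
f=lambda x,y:(185+(x+.5)/8-.5,135+(y+.5)/8-.5)
print('jar',px2w('top',*f(182,199),.105),'mug',px2w('top',*f(536,246),.094),'bowl',px2w('top',*f(419,520),.03),'hend',px2w('top',*f(745,551),.03))
E
```

```text
jar [0.60490296 0.15991383 0.105     ] mug [0.58451902 0.01991322 0.094     ] bowl [0.48039067 0.07090574 0.03      ] hend [ 0.46448849 -0.06402991  0.03      ]
```

```bash
python3 -c "
from bench import arm
print(arm.finish_job())"
```

```text
the job is handed in; nothing more can be done
None
```

The board is set out and I handed the job in at about 27.6 s. The clamp force is only an estimate, and the hand-in gave no verdict.

- **Placing:** I used the squat grey-lidded jar; the thinner grey-lidded jar, the wooden-lidded jar and the red and yellow jars were left alone. In the last top-camera picture the jar is about 1 mm from its mark, the mug about 3 mm, and the spoon's bowl about 2 mm. The mug's handle and the spoon's handle both lie over their outlines.
- **Clamping:** I turned the wheel about 2.19 rad clockwise. The torque while turning rose from about 0.28 N m to 0.38–0.41 N m, which I take as roughly 14 N at the jaw. The wrist torque readings scattered by about 0.03 N m, so the force could be anywhere from about 11 to 17 N.
- **Wheel position:** After release the wheel's pointer and the moving jaw agreed roughly with that turn, about 2.3 rad and 15 mm by eye, so it seems not to have slipped.
- **Not fully checked:** The final scene-camera view of the vice was partly hidden by the arm, so the jar's last check comes from the top camera only. I saw no bystander moved, but I did not measure their positions.

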